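# Empty and shut the yoghurt maker

## Robot

A 6-joint arm with a two-finger parallel gripper is mounted at the origin on the work surface. World frame = base frame: x ahead of the robot, y to its left, z up, the work surface at z = 0. Lengths are in m, angles in degrees, forces in N, time in s.
With the tool pointing down it reaches from about 0.4 to 0.825 m from the base axis. Payload 7 kg.
Tool frame: the origin (TCP) lies midway between the tips of the shut fingers; the grasp point (between the pads) lies 19 mm behind it (grip_depth is the distance from the TCP to the grasp point, in m); z points along the fingers, y is the direction in which the jaws open and shut (so a half turn about z gives the same grasp; the last joint's range is limited). The gripper opens to 88 mm and grips with 3 to 60 N. Pads are 19 mm wide; open, the fingers measure 130 mm over their backs; the gripper's body (78 mm by 193 mm) begins 47 mm behind the grasp point.
Start: joints at [-46.977, 20.546, 0.682, 0, -70.136, -16.507], TCP at [0.301, -0.604, 0.19] pointing down, gripper open.
Joint ranges: [-176.03, 176.03], [-82.01, 121.73], [-58.28, 71.71], [-173.87, 95.51], [-174.79, -0.11], [-173.66, 173.66]. Speed limits (degrees/s): [136.94, 136.94, 172.46, 180, 180, 180].

## Interface

Orientations are given as [roll, pitch, yaw] about the fixed x, y, z axes, in that order (R = Rz(yaw) Ry(pitch) Rx(roll)).
In Python, from plant import * gives the robot as it stands.
- The arm moves only by the shell command python3 -m inch 'ROWS'. ROWS is JSON, a list of rows, each an object of numbers: "ax", "ay", "az": the turn, a rotation vector about the tool's x, y, z in degrees; "dx", "dy", "dz": the shift along the tool's x, y, z in mm; "fingers": the finger opening in mm, from 0 to 87.6. In form: [{"ax": .., "ay": .., "az": .., "dx": .., "dy": .., "dz": .., "fingers": ..}, ...]. A call has 1 to 8 rows; each row is the pose to reach, as a shift and turn from the pose commanded when the call began, along the tool's axes at that moment; what a row does not reach only later rows make up. A row lasts 1/8 s, in which the tool goes at most 62.5 mm and 10.7 degrees, less where a joint would pass 70% of its speed; a pose out of reach is approached as far as the arm can. A call with a gripper value outside its range is refused whole. The fingers move at their own pace and stop on an object; the grip force is fixed at half the most. Time passes only in rows, so rows that repeat a pose let the fingers close. It gives the time, the measured TCP pose, the force and the opening at its end, in the units of the state.
- get_obs(): the state, without advancing time (a new reading comes with each control period).
- snapshot(name): name is "side" or "top"; returns a dict with "image" (400x640x3 uint8, red, green, blue), "fx", "fy", "cx", "cy" (pixels), "k1" (the pictures are not rectified: a ray, as slopes to the right and down, at radius r is drawn at 1 + k1 r^2 times it, then the intrinsics apply), "rvec" (rotation vector, rad) and "tvec" (3), from world to camera coordinates, as OpenCV has them. Camera axes: x right, y down, z forward; pixel columns grow to the right and rows downward; lengths in m; the calibration is good to about 2 mm. A picture is of the moment at which its call begins. There is no depth.
- close_job(): hands the job in, once; it reports no verdict.
Trained networks look in the newest picture that a camera, given by its name, has taken for a name from the list of things; names that differ only in an ending like _2 or _b are one class to them, and where a whole thing is asked for, a point or a joint stands for the part that bears it (a point fixed in the world has none). Each returns a list of dicts, best first, with "score" (0 to 1); they miss things now and then, are a little off and sometimes report something else, mostly with a low value. They report only what shows in the picture. A call takes as long as a camera call. They do not tell look-alikes from the thing itself.
- search_frame(target, camera): "bbox" ([centre column, centre row, width, height] in pixels, round what is visible of it).
- trace(target, camera): "mask" (400x640 bool, what is visible of it) and "bbox" ([centre column, centre row, width, height] in pixels, round what is visible of it).
- landmark_of(target, camera): "position" ([column, row] in pixels: a listed point, or the origin of a listed thing).
The state is a dict: "clock": time; "joint_pos": joint angles; "qvel": joint speeds; "tau": joint torques, N m; "tool_pos": TCP position; "orientation": TCP orientation; "force": force on the tool from outside, world axes, zero at the start; "moment": the same for the moment, N m; "opening": finger opening in m.
Only numpy, scipy, OpenCV 4.12 (cv2) and the standard library are available. Lean on these libraries where they do the work, as an engineer would, in place of code of your own. Each camera call takes 0.05 s, during which the arm holds its last target.

## Task

The yoghurt batch is finished: first turn the machine's timer knob anticlockwise, back to its zero stop, then lift every jar out of the tub and stand it upright on the wooden tray. When the tub is empty, swing the lid over and press it down until it snaps fully shut. Leave the other things where they stand.

Things in the scene. Friction and masses are not known exactly. Their poses are not given: they have to be found in the camera images.
- maker: yoghurt maker, fixed, 260 mm (its x) by 270 mm (its y) by 60 mm high without the lid. Origin: centre of its underside; z up. A shallow steel tub, open above, takes x -120 to 120, y -35 to 125 mm; a black deck with the timer knob and the catch takes y -135 to -35 mm. Deck and tub rim are 60 mm high, the tub floor 30 mm. The lid is hinged along x at the +y edge
- lid (a joint): angle of the lid, rad: 0 shut, 1.57 upright, at most 2.0 (leaning back to the machine's +y). Stiff hinge (0.42 N m friction): it stays wherever it is left. Over the last 0.1 rad the free edge meets a spring catch: about 16 N pressed straight down near that edge snaps it past; below 0.04 rad the catch pulls it shut
- lid_hinge (a point): middle of the hinge line, 135 mm from the machine's origin along its +y, 62 mm above its underside; fixed; axes as the machine's
- lid_press (a point): where to press: on the outer (top) face of the lid, mid-width, 165 mm from the hinge line; moves with the lid. The lid is a hollow black cover 250 mm wide (along the hinge), reaching 185 mm from the hinge line, 58 mm deep: shut, it reaches towards -y and its flat top is 58 mm above the hinge line
- timer (a joint): angle of the timer knob, rad: 0 at its zero stop, grows as it is turned clockwise seen from above, at most 2.6; anticlockwise brings it back. Light friction (0.04 N m); stays where it is left
- timer_grip (a point): on the knob's vertical axis, at the height to grip, 37 mm above the deck; turns with the knob. The grip is a bar 42 mm long, 14 mm wide, its top 7 mm above this point, on a disc 44 mm across whose top is 23 mm below this point. A white line marks its pointer half. At zero the bar lies along the machine's x, pointer to -x, at the broad white tick
- catch_top (a point): top of the spring catch (a steel roller 44 mm long between two cheeks) on the deck beside the tub, 83 mm above the machine's underside
- tray: wooden tray fixed to the worktop, 290 mm (its x) by 210 mm (its y), rim 16 mm high and 6 mm thick, floor 6 mm above its underside. Origin: centre of its underside; z up
- jar1: white yoghurt jar with a flat metal cap, a cylinder 50 mm across and 75 mm tall, about 0.2 kg, most of it in its thick bottom (steady on its foot); origin: centre of its underside, z up through its cap. Starts upright in the tub. May be absent
- jar2: white yoghurt jar with a flat metal cap, a cylinder 50 mm across and 75 mm tall, about 0.2 kg, most of it in its thick bottom (steady on its foot); origin: centre of its underside, z up through its cap. Starts upright in the tub. May be absent
- jar3: white yoghurt jar with a flat metal cap, a cylinder 50 mm across and 75 mm tall, about 0.2 kg, most of it in its thick bottom (steady on its foot); origin: centre of its underside, z up through its cap. Starts upright in the tub. May be absent
- jar4: white yoghurt jar with a flat metal cap, a cylinder 50 mm across and 75 mm tall, about 0.2 kg, most of it in its thick bottom (steady on its foot); origin: centre of its underside, z up through its cap. Starts upright in the tub. May be absent
- jar5: white yoghurt jar with a flat metal cap, a cylinder 50 mm across and 75 mm tall, about 0.2 kg, most of it in its thick bottom (steady on its foot); origin: centre of its underside, z up through its cap. Starts upright in the tub. May be absent
- jar6: white yoghurt jar with a flat metal cap, a cylinder 50 mm across and 75 mm tall, about 0.2 kg, most of it in its thick bottom (steady on its foot); origin: centre of its underside, z up through its cap. Starts upright in the tub. May be absent
- tumbler: bystander: empty pale green glass tumbler, 60 mm across, 80 mm tall, standing at one corner of the tray; leave it there. Origin: centre of its underside
- spice: bystander: spice tin, 38 mm across, 70 mm tall, on the worktop between machine and tray. Origin: centre of its underside
- mug: bystander: white mug, 80 mm across, 90 mm tall. Origin: centre of its underside
Mind the look-alikes: they are no part of the job. What is shaped like the jar3 but black or orange is not meant.

How it is judged (in metres and radians):
On the way, in this order (a step that is already met when the one before it is completed fails the run):
1. the timer knob is back at its zero stop (value of joint timer below 0.08 rad), for 0.3 s.
2. every jar stands upright on the tray, let go (x of jar1 in the frame of tray between -0.125 and 0.125 m and y of jar1 in the frame of tray between -0.085 and 0.085 m and z of jar1 in the frame of tray between 0 and 0.014 m and angle between each of jar1, jar2, jar3, jar4, jar5, jar6's own z axis and vertical below 0.12 rad and linear speed of each of jar1, jar2, jar3, jar4, jar5, jar6 below 0.03 m/s and contact force between each of jar1, jar2, jar3, jar4, jar5, jar6 and the fingers below 0.1 N and x of jar2 in the frame of tray between -0.125 and 0.125 m and y of jar2 in the frame of tray between -0.085 and 0.085 m and z of jar2 in the frame of tray between 0 and 0.014 m and x of jar3 in the frame of tray between -0.125 and 0.125 m and y of jar3 in the frame of tray between -0.085 and 0.085 m and z of jar3 in the frame of tray between 0 and 0.014 m and x of jar4 in the frame of tray between -0.125 and 0.125 m and y of jar4 in the frame of tray between -0.085 and 0.085 m and z of jar4 in the frame of tray between 0 and 0.014 m and x of jar5 in the frame of tray between -0.125 and 0.125 m and y of jar5 in the frame of tray between -0.085 and 0.085 m and z of jar5 in the frame of tray between 0 and 0.014 m and x of jar6 in the frame of tray between -0.125 and 0.125 m and y of jar6 in the frame of tray between -0.085 and 0.085 m and z of jar6 in the frame of tray between 0 and 0.014 m), for 0.3 s.
3. the lid is snapped shut (value of joint lid below 0.02 rad), for 0.3 s.
At the end, for the whole second after the job is handed in: the timer knob is within 0.08 rad of its zero stop, the lid within 0.02 rad of fully shut, and every jar stands on the tray's floor within 7 degrees of upright, its centre at least 20 mm inside the tray's outer edge, still and let go (all of step 2 and value of joint timer below 0.08 rad and value of joint lid below 0.02 rad); the robot touches nothing.
It fails at once if a bystander (tumbler, spice tin or mug) is knocked more than 60 mm from its place (distance of any of tumbler, spice, mug from where it was at the start of the episode above 0.06 m).
Of jar1, jar2, jar3, jar4, jar5, jar6 only 3 to 5 are there at a start; the rules pass over those that are not, and their reading is None.
At some moment in a run one of jar1, jar2, jar3, jar4, jar5, jar6 may be knocked a few centimetres aside while the robot is not near it.
It also fails if it takes over 210 s, if anything falls off the work surface, if the arm or the gripper's body presses on something with over 40 N, if the wrist force passes 120 N, or if a joint passes its speed limit or range.

## Working session

There is one attempt and no reset: what is moved stays moved. The work goes in short steps, Python scripts to look and compute and a shell command to move; the robot and the scene stay as the last step left them, time stands still between calls to the robot, and variables do not carry over. Pictures are saved under pics/ and viewed, and the job is handed in when it is done.

```bash
ls; mkdir -p pics
cat > h.py <<'E'
from plant import *
import numpy as np, cv2
def snap(cam,name=None):
    s=snapshot(cam)
    if name: cv2.imwrite('pics/'+name+'.png',s['image'][:,:,::-1])
    return s
def ray(s,px):
    x=(px[0]-s['cx'])/s['fx'];y=(px[1]-s['cy'])/s['fy']
    xd=np.array([x,y]);u=xd.copy()
    for _ in range(20): u=xd/(1+s['k1']*(u@u))
    R=cv2.Rodrigues(np.array(s['rvec'],float))[0];t=np.array(s['tvec'],float).ravel()
    return -R.T@t, R.T@np.array([u[0],u[1],1.])
def atz(s,px,z):
    o,d=ray(s,px); return o+d*(z-o[2])/d[2]
def proj(s,p):
    R=cv2.Rodrigues(np.array(s['rvec'],float))[0];t=np.array(s['tvec'],float).ravel()
    c=R@np.array(p,float)+t;u=c[:2]/c[2];u=u*(1+s['k1']*(u@u))
    return u[0]*s['fx']+s['cx'],u[1]*s['fy']+s['cy']
E
python3 - <<'E'
from h import *
np.set_printoptions(precision=3,suppress=True)
for c in ['top','side']:
    s=snap(c,c+'0'); print(c,ray(s,(320,200)),s['fx'])
    for n in ['jar1','timer_grip','catch_top','maker','tray','lid_press','lid_hinge','tumbler','spice','mug']:
        try: print(n,[(np.round(r['position'],1).tolist(),round(r['score'],2)) for r in landmark_of(n,c)])
        except Exception as e: print(n,e)
print(get_obs())
E
```

```text
pics
top (array([0.427, 0.004, 1.323]), array([ 0.133,  0.011, -0.991])) 500.757538134487
jar1 [([387.7, 150.1], 0.93), ([294.5, 186.1], 0.91), ([298.9, 301.2], 0.89), ([261.5, 212.3], 0.85), ([370.7, 202.9], 0.81), ([166.9, 241.6], 0.72), ([287.1, 222.9], 0.71), ([249.9, 241.2], 0.66), ([288.1, 220.9], 0.31)]
timer_grip [([319.6, 251.7], 0.62)]
catch_top [([311.8, 222.0], 0.7)]
maker [([286.9, 220.6], 0.7)]
tray [([453.6, 231.3], 0.97)]
lid_press [([179.7, 190.3], 0.96)]
lid_hinge [([231.9, 208.7], 0.98)]
tumbler [([424.5, 197.8], 0.64)]
spice [([368.0, 236.3], 0.48)]
mug [([349.1, 140.0], 0.57), ([426.0, 199.7], 0.39)]
side (array([1.192, 0.452, 0.723]), array([-0.643, -0.43 , -0.633])) 374.7962900860509
jar1 [([365.5, 244.9], 0.96), ([369.0, 195.1], 0.87), ([388.8, 229.1], 0.73), ([219.6, 238.0], 0.73), ([460.0, 277.9], 0.72), ([324.2, 241.6], 0.69), ([345.8, 229.0], 0.62), ([268.8, 212.7], 0.57)]
timer_grip [([339.3, 186.0], 0.72), ([345.1, 228.1], 0.58), ([324.4, 241.8], 0.35)]
catch_top [([328.4, 200.6], 0.86), ([386.3, 230.7], 0.5), ([337.1, 182.8], 0.25)]
maker [([342.3, 239.9], 0.94), ([232.6, 197.4], 0.23)]
tray [([234.5, 180.5], 0.98)]
lid_press [([431.4, 227.8], 0.61)]
lid_hinge [([384.0, 246.9], 0.7)]
tumbler [([236.3, 197.0], 0.68), ([384.2, 246.4], 0.39)]
spice [([290.3, 200.1], 0.87)]
mug [([362.3, 246.1], 0.7), ([241.5, 264.3], 0.63), ([284.7, 197.8], 0.39)]
{'clock': 1.1, 'joint_pos': array([-46.975,  20.544,   0.681,  -0.001, -70.135, -16.507]), 'qvel': array([-0.032,  0.032, -0.162,  0.092, -0.02 , -0.009]), 'tau': array([ -0.002, -58.24 ,  29.33 ,   7.002,   0.012,  -0.   ]), 'tool_pos': array([ 0.301, -0.604,  0.19 ]), 'orientation': array([-179.999,    0.002, -153.482]), 'force': array([-0.454,  0.602,  0.943]), 'moment': array([ 0.01 ,  0.061, -0.043]), 'opening': 0.08784826609826232}
```

View pics/top0.png

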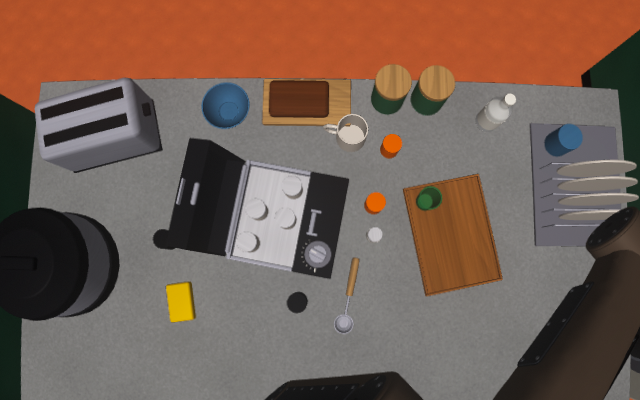

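View pics/side0.png

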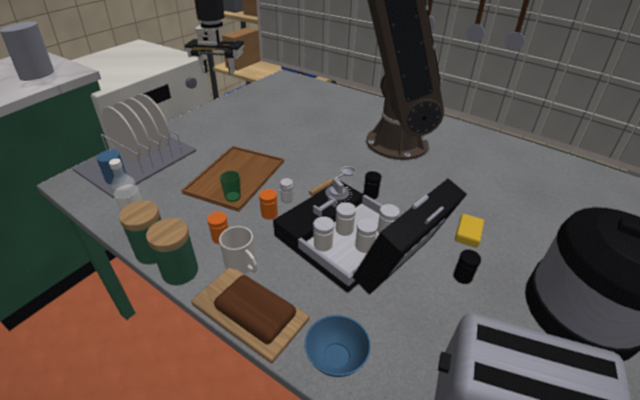

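Run:
```python
from h import *
a=cv2.imread('pics/top0.png')
cv2.imwrite('pics/z1.png',cv2.resize(a[130:290,160:360],None,fx=4,fy=3.75,interpolation=cv2.INTER_CUBIC))
a=cv2.imread('pics/top0.png')
cv2.imwrite('pics/z2.png',cv2.resize(a[160:310,350:510],None,fx=4,fy=4,interpolation=cv2.INTER_CUBIC))
```

```text
(no output)
```

View pics/z1.png

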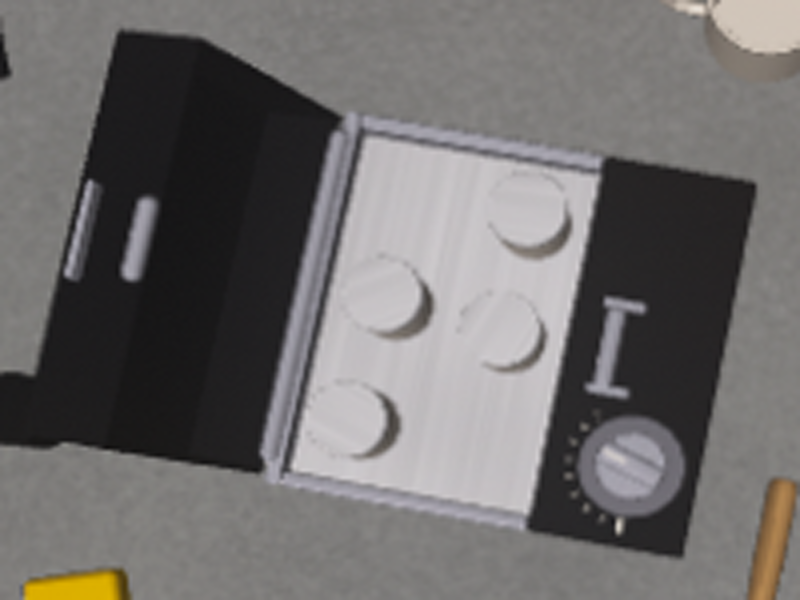

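View pics/z2.png

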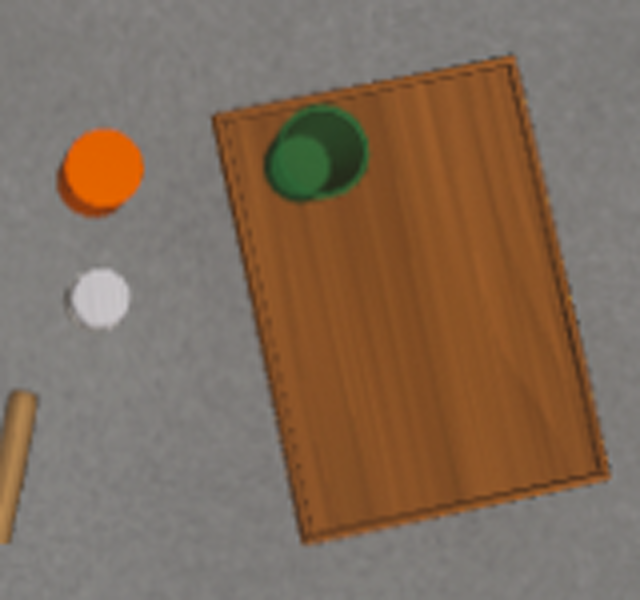

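```bash
cat > fit.py <<'E'
from h import *
from scipy.optimize import least_squares
np.set_printoptions(precision=4,suppress=True)
s=snapshot('top')
def fit(px,loc,z):
    W=np.array([atz(s,p,z)[:2] for p in px]);loc=np.array(loc)
    def f(q):
        c,si=np.cos(q[2]),np.sin(q[2]);return (loc@np.array([[c,si],[-si,c]])+q[:2]-W).ravel()
    r=least_squares(f,[W[:,0].mean(),W[:,1].mean(),0]);print('res mm',r.fun.reshape(-1,2)*1000);return r.x
z1=lambda u,v:(u/4+160-.5+.125,v/3.75+130-.4)
z2=lambda u,v:(u/4+350-.4,v/4+160-.4)
m=fit([z1(755,183),z1(683,556),z1(604,160),z1(528,527)],[(.13,-.135),(-.13,-.135),(.13,-.035),(-.13,-.035)],.06)
print('maker',m[:2],np.degrees(m[2]))
t=fit([z2(212,116),z2(515,57),z2(610,478),z2(305,545)],[(.145,.105),(.145,-.105),(-.145,-.105),(-.145,.105)],.016)
print('tray?',t[:2],np.degrees(t[2]))
def inv(q,p):
    c,si=np.cos(q[2]),np.sin(q[2]);return np.array([[c,si],[-si,c]])@(np.array(p)-q[:2])
for u in [(528,210),(386,295),(502,330),(350,418)]:
    p=atz(s,z1(*u),.105);print('jar',p,'maker frame',inv(m,p[:2]))
p=atz(s,z1(632,463),.06+.044);print('knob',p,inv(m,p[:2]))
p=atz(s,z1(607,347),.083);print('catch',p,inv(m,p[:2]))
p=atz(s,z2(101,298),.07);print('spice',p)
p=atz(s,z2(324,152),.08);print('tumbler',p,inv(t,p[:2]))
for n,u in [('or1',(103,170)),('or2',(165,-55))]: print(n,atz(s,z2(*u),.075))
print('pointer', np.subtract(atz(s,z1(600,452),.104),atz(s,z1(663,470),.104)))
print(atz(s,z1(618,525),.06)-atz(s,z1(632,463),.06))
E
python3 fit.py
```

```text
res mm [[ 1.2731 -1.1692]
 [-1.9064 -0.2165]
 [ 3.4946  0.5047]
 [-2.8613  0.881 ]]
maker [0.5502 0.1004] -9.721074377235135
res mm [[ 1.366  -0.0311]
 [ 1.5946  0.6147]
 [-1.5222 -0.6611]
 [-1.4384  0.0775]]
tray? [ 0.5182 -0.3324] 11.991076184476288
jar [0.6263 0.0883 0.105 ] maker frame [0.0771 0.001 ]
jar [0.5689 0.1745 0.105 ] maker frame [0.0059 0.0762]
jar [0.5468 0.1025 0.105 ] maker frame [-0.0036  0.0015]
jar [0.4879 0.1943 0.105 ] maker frame [-0.0772  0.082 ]
knob [0.4615 0.0217 0.104 ] [-0.0741 -0.0925]
catch [0.5386 0.0387 0.083 ] [-0.001  -0.0627]
spice [ 0.5118 -0.1205  0.07  ]
tumbler [ 0.6048 -0.2605  0.08  ] [0.0996 0.0523]
or1 [ 0.592  -0.1211  0.075 ]
or2 [ 0.7378 -0.1611  0.075 ]
pointer [0.0111 0.0384 0.    ]
[-0.0415  0.0082  0.    ]
```

```bash
cat > go.py <<'E'
import sys
from h import *
from scipy.spatial.transform import Rotation as Ro
def go(x,y,z,yaw,roll=180,pitch=0):
    o=get_obs();R0=Ro.from_euler('xyz',o['orientation'],degrees=True);R1=Ro.from_euler('xyz',[roll,pitch,yaw],degrees=True)
    d=R0.inv().apply(np.array([x,y,z])-o['tool_pos'])*1000
    r=(R0.inv()*R1).as_rotvec(degrees=True)
    print('t%.1f'%o['clock'],'pos',np.round(o['tool_pos'],4),np.round(o['orientation'],1),'-> d',np.round(d,1),'a',np.round(r,1))
if __name__=='__main__': go(*map(float,sys.argv[1:]))
E
python3 go.py .4615 .0217 .19 -106.1
```

```text
t1.1 pos [ 0.3013 -0.604   0.1899] [ 180.    -0.  -153.5] -> d [-422.7  488.4   -0. ] a [  0.    0.  -47.4]
```

Run:
```python
from h import *
np.set_printoptions(precision=4,suppress=True)
import math
s=snapshot('side')
m=(0.5502,0.1004,math.radians(-9.72))
def W(x,y,z):
    c,si=math.cos(m[2]),math.sin(m[2]);return (m[0]+c*x-si*y,m[1]+si*x+c*y,z)
im=s['image'][:,:,::-1].copy()
for x,y in [(.077,.001),(.006,.076),(-.004,.0015),(-.077,.082)]:
    p=proj(s,W(x,y,.105));cv2.circle(im,(int(p[0]),int(p[1])),2,(0,0,255),-1)
for th in [1.2,1.4,1.6,1.8,2.0]:
    for x in(-.125,.125):
        p=proj(s,W(x,.135-.185*math.cos(th),.062+.185*math.sin(th)));cv2.circle(im,(int(p[0]),int(p[1])),1,(0,255,0),-1);print(th,x,p)
p=proj(s,W(-.0741,-.0925,.104));cv2.circle(im,(int(p[0]),int(p[1])),2,(0,0,255),-1)
cv2.imwrite('pics/zs.png',cv2.resize(im[150:310,250:480],None,fx=3.4,fy=3.4,interpolation=cv2.INTER_CUBIC))
```

```text
1.2 -0.125 (np.float64(403.2227621056097), np.float64(156.4124987691747))
1.2 0.125 (np.float64(333.2469767098587), np.float64(201.95556828370982))
1.4 -0.125 (np.float64(416.3259312967362), np.float64(158.84898786628088))
1.4 0.125 (np.float64(346.63143617824255), np.float64(206.3695069276465))
1.6 -0.125 (np.float64(429.97464186576724), np.float64(164.28218518546112))
1.6 0.125 (np.float64(361.1008345322906), np.float64(214.25147095083003))
1.8 -0.125 (np.float64(443.42676076717373), np.float64(172.6177581996348))
1.8 0.125 (np.float64(375.86397758135945), np.float64(225.42547128103337))
2.0 -0.125 (np.float64(455.86899704306404), np.float64(183.52076841354096))
2.0 0.125 (np.float64(389.9857591450978), np.float64(239.39421839883872))
```

View pics/zs.png

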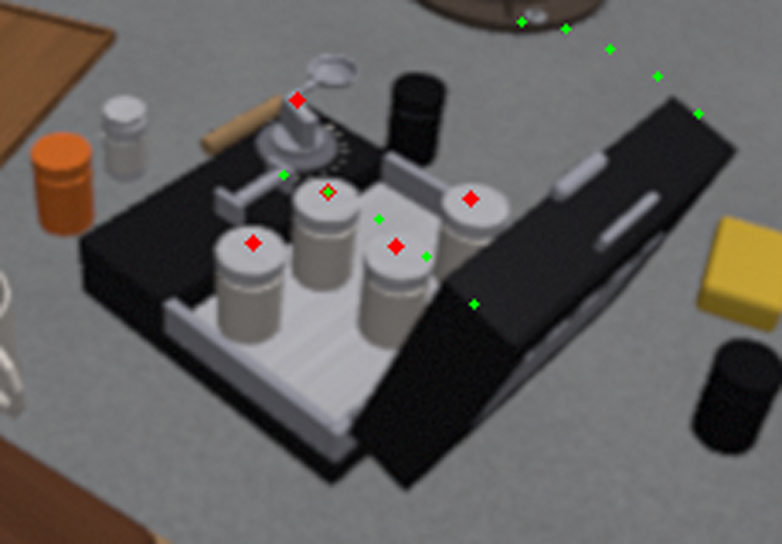

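```bash
python3 -m inch '[{"az":-10,"dx":-50,"dy":58,"fingers":34},{"az":-20,"dx":-100,"dy":116,"fingers":34},{"az":-30,"dx":-150,"dy":174,"fingers":34},{"az":-40,"dx":-200,"dy":232,"fingers":34},{"az":-47.4,"dx":-250,"dy":290,"fingers":34},{"az":-47.4,"dx":-300,"dy":348,"fingers":34},{"az":-47.4,"dx":-350,"dy":405,"fingers":34},{"az":-47.4,"dx":-390,"dy":450,"fingers":34}]'; python3 go.py .4615 .0217 .14 -106.1
```

```text
t1.2 pos [ 0.3014 -0.604   0.19  ] [-180.     0.  -153.5] -> d [-422.6  488.4   50. ] a [ -0.    0.  -47.4]$[0]: bad value
```

```bash
python3 -m inch --help; python3 -m inch '[{"ax":0,"ay":0,"az":-10,"dx":-50,"dy":58,"dz":0,"fingers":34},{"ax":0,"ay":0,"az":-20,"dx":-100,"dy":116,"dz":0,"fingers":34},{"ax":0,"ay":0,"az":-30,"dx":-150,"dy":174,"dz":0,"fingers":34},{"ax":0,"ay":0,"az":-40,"dx":-200,"dy":232,"dz":0,"fingers":34},{"ax":0,"ay":0,"az":-47,"dx":-250,"dy":290,"dz":0,"fingers":34},{"ax":0,"ay":0,"az":-47,"dx":-300,"dy":348,"dz":0,"fingers":34},{"ax":0,"ay":0,"az":-47,"dx":-350,"dy":405,"dz":0,"fingers":34},{"ax":0,"ay":0,"az":-47,"dx":-390,"dy":450,"dz":0,"fingers":34}]'; python3 go.py .4615 .0217 .14 -106.1
```

```text
clock: 2.2
tool_pos: [0.4254, -0.1176, 0.1905]
orientation: [-179.9, 0.0, -106.5]
force: [0.9, -0.8, 0.8]
opening: 0.034
t2.2 pos [ 0.4254 -0.1176  0.1905] [-179.9    0.  -106.5] -> d [-143.8    5.    50.6] a [-0.1  0.  -0.4]invalid input: not JSON, or not a number
```

```bash
python3 -m inch '[{"ax":0,"ay":0,"az":0,"dx":-60,"dy":2,"dz":0,"fingers":34},{"ax":0,"ay":0,"az":0,"dx":-90,"dy":4,"dz":0,"fingers":34},{"ax":0,"ay":0,"az":0,"dx":-90,"dy":4,"dz":0,"fingers":34}]'; python3 go.py .4615 .0217 .078 -106.1
```

```text
clock: 2.58
tool_pos: [0.4473, -0.0302, 0.1902]
orientation: [-180.0, 0.0, -106.3]
force: [-0.7, 0.2, -0.7]
opening: 0.0339
t2.6 pos [ 0.4473 -0.0302  0.1902] [-180.     0.  -106.3] -> d [-53.8   1.  112.2] a [-0.   0.  -0.2]
```

```bash
python3 -m inch '[{"ax":0,"ay":0,"az":0,"dx":-54,"dy":1,"dz":0,"fingers":34},{"ax":0,"ay":0,"az":0,"dx":-54,"dy":1,"dz":40,"fingers":34},{"ax":0,"ay":0,"az":0,"dx":-54,"dy":1,"dz":72,"fingers":34},{"ax":0,"ay":0,"az":0,"dx":-54,"dy":1,"dz":72,"fingers":34}]'; python3 go.py .4615 .0217 .079 -106.1;  python3 - <<'E'
from h import *
s=snap('side');a=s['image'][:,:,::-1]
t=snap('top');b=t['image'][:,:,::-1]
cv2.imwrite('pics/k1.png',np.hstack([cv2.resize(a[120:240,270:390],(400,400)),cv2.resize(b[200:300,270:370],(400,400))]))
E
```

```text
clock: 3.08
tool_pos: [0.4594, 0.0186, 0.1163]
orientation: [179.8, -0.2, -106.5]
force: [0.4, 0.0, 0.8]
opening: 0.0337
t3.1 pos [0.4594 0.0186 0.1163] [ 179.8   -0.2 -106.5] -> d [-3.7 -1.3 37.3] a [ 0.2 -0.2 -0.4]
```

View pics/k1.png

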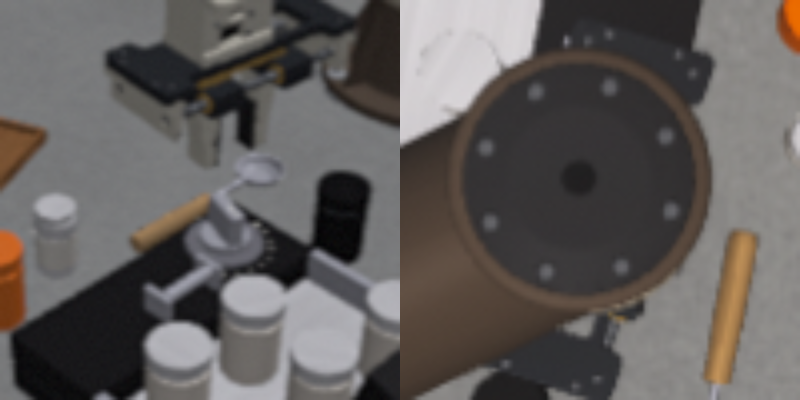

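```bash
python3 -m inch '[{"ax":0,"ay":0,"az":0,"dx":-3,"dy":-1,"dz":20,"fingers":34},{"ax":0,"ay":0,"az":0,"dx":-3,"dy":-1,"dz":37,"fingers":34},{"ax":0,"ay":0,"az":0,"dx":-3,"dy":-1,"dz":37,"fingers":10},{"ax":0,"ay":0,"az":0,"dx":-3,"dy":-1,"dz":37,"fingers":10},{"ax":0,"ay":0,"az":0,"dx":-3,"dy":-1,"dz":37,"fingers":10},{"ax":0,"ay":0,"az":0,"dx":-3,"dy":-1,"dz":37,"fingers":10}]'
```

```text
clock: 3.92
tool_pos: [0.4634, 0.0227, 0.0816]
orientation: [-179.9, 0.0, -106.5]
force: [0.6, -0.2, -0.4]
opening: 0.0106
```

Run:
```python
from h import *
s=snap('side');a=s['image'][:,:,::-1]
cv2.imwrite('pics/k2.png',cv2.resize(a[140:240,290:390],(600,600),interpolation=cv2.INTER_CUBIC))
print(get_obs())
```

```text
{'clock': 3.975, 'joint_pos': array([ 2.72253465e+01,  6.56692418e+00, -3.38179885e+01,  4.64394456e-03,
       -4.95637434e+01, -4.37112078e+01]), 'qvel': array([ 0.09528635,  0.29120009, -0.12100395,  0.03568506,  0.06723801,
       -0.06388913]), 'tau': array([-1.69257307e-02, -3.32390463e+01,  2.37881434e+01,  5.68262860e+00,
       -3.16353107e-02,  6.19209932e-04]), 'tool_pos': array([0.46328351, 0.02262966, 0.08144847]), 'orientation': array([-1.79960443e+02,  3.29228943e-02, -1.06482839e+02]), 'force': array([-0.33229658, -0.47697041, -0.61879586]), 'moment': array([0.01405089, 0.04878626, 0.01745604]), 'opening': 0.00997222770913434}
```

View pics/k2.png

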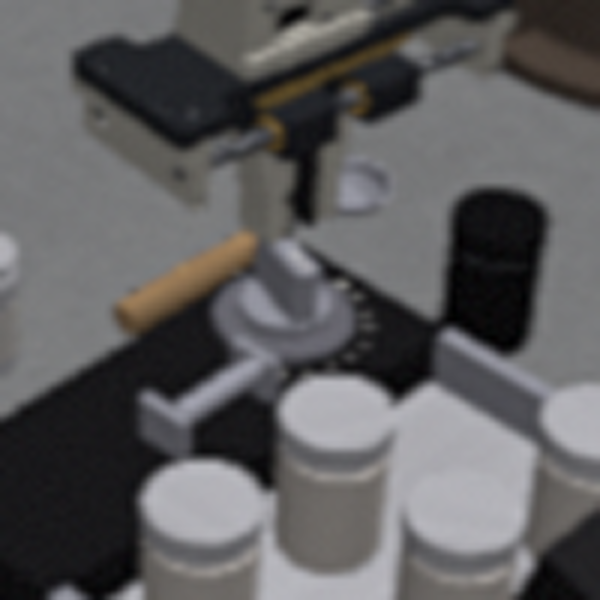

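Run:
```python
from h import *
s=snap('side');t=snap('top')
for p in [(.4633,.0226,.0815),(.4633,.0226,.10),(.4615,.0217,.104),(.4615,.0217,.06)]:
  print(p,proj(s,p),proj(t,p))
```

```text
(0.4633, 0.0226, 0.0815) (np.float64(337.1777447772632), np.float64(186.8135185070712)) (np.float64(317.4007711137437), np.float64(252.6033405522371))
(0.4633, 0.0226, 0.1) (np.float64(337.5139027715549), np.float64(181.5500256881843)) (np.float64(317.2921528369794), np.float64(252.38221521051906))
(0.4615, 0.0217, 0.104) (np.float64(337.66429042616005), np.float64(179.97601678048937)) (np.float64(317.6277311614363), np.float64(253.0812006111738))
(0.4615, 0.0217, 0.06) (np.float64(336.8714571705264), np.float64(192.3603035313138)) (np.float64(317.8700574467123), np.float64(253.5739455228992))
```

Run:
```python
from h import *
s=snap('side','s3');t=snap('top','t3');a=s['image'][:,:,::-1];b=t['image'][:,:,::-1]
for im,c in((a,s),(b,t)):
  im=im
for nm,c in(('s4',s),('t4',t)):
  im=c['image'][:,:,::-1].copy()
  for z in(.0815,.13,.2,.3):
    p=proj(c,(.4633,.0226,z));cv2.circle(im,(round(p[0]),round(p[1])),1,(0,0,255),-1)
  r=im[50:250,240:440] if nm=='s4' else im[150:350,220:420]
  cv2.imwrite('pics/%s.png'%nm,cv2.resize(r,(600,600),interpolation=cv2.INTER_CUBIC))
```

```text
(no output)
```

View pics/s4.png

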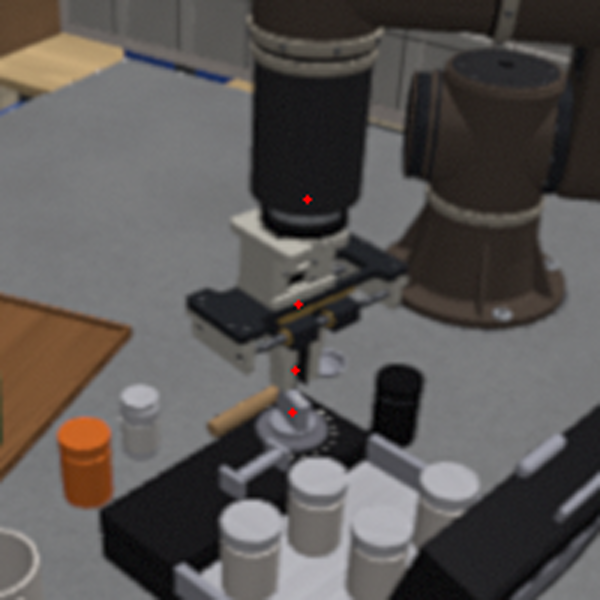

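View pics/t4.png

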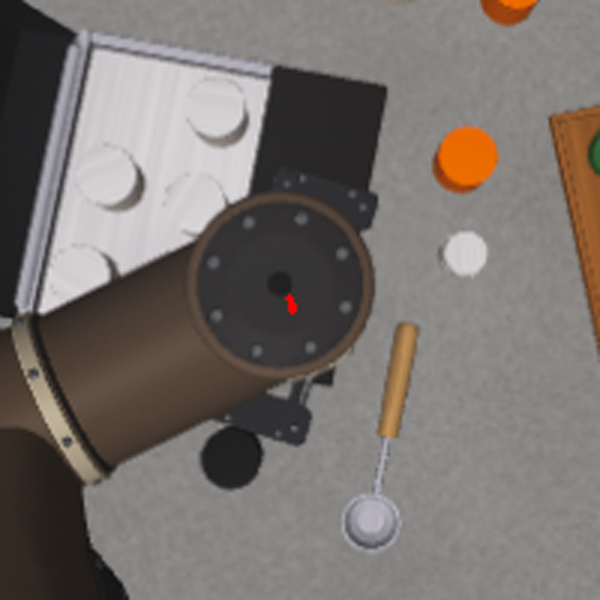

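```bash
python3 -m inch '[{"ax":0,"ay":0,"az":0,"dx":0,"dy":0,"dz":0,"fingers":34},{"ax":0,"ay":0,"az":0,"dx":0,"dy":0,"dz":0,"fingers":34},{"ax":0,"ay":0,"az":0,"dx":1,"dy":-1,"dz":4,"fingers":34},{"ax":0,"ay":0,"az":0,"dx":2,"dy":-2,"dz":8,"fingers":34},{"ax":0,"ay":0,"az":0,"dx":2,"dy":-2,"dz":8,"fingers":34}]';python3 -m inch '[{"ax":0,"ay":0,"az":0,"dx":0,"dy":0,"dz":4,"fingers":34},{"ax":0,"ay":0,"az":0,"dx":0,"dy":0,"dz":6,"fingers":34},{"ax":0,"ay":0,"az":0,"dx":0,"dy":0,"dz":6,"fingers":34}]';  python3 - <<'E'
from h import *
s=snap('side');a=s['image'][:,:,::-1]
p=proj(s,get_obs()['tool_pos']);print(p)
cv2.imwrite('pics/k5.png',cv2.resize(a[140:240,290:390],(600,600),interpolation=cv2.INTER_CUBIC))
E
```

```text
clock: 4.8
tool_pos: [0.464, 0.0198, 0.0724]
orientation: [180.0, -0.0, -106.5]
force: [0.0, -0.6, -0.1]
opening: 0.0341
clock: 5.18
tool_pos: [0.4642, 0.02, 0.0668]
orientation: [180.0, -0.0, -106.5]
force: [-0.7, 0.1, -0.4]
opening: 0.034
(np.float64(335.9687785466592), np.float64(190.7330171750168))
```

View pics/k5.png

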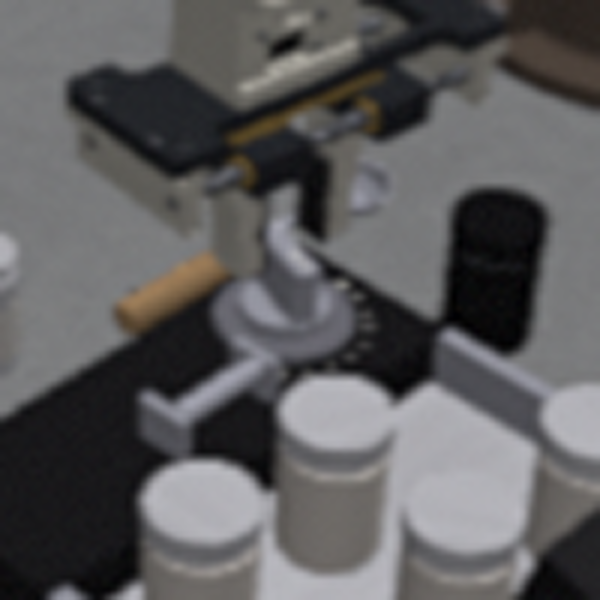

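```bash
python3 -m inch '[{"ax":0,"ay":0,"az":0,"dx":0,"dy":0,"dz":5,"fingers":34},{"ax":0,"ay":0,"az":0,"dx":0,"dy":0,"dz":10,"fingers":34},{"ax":0,"ay":0,"az":0,"dx":0,"dy":0,"dz":15,"fingers":34},{"ax":0,"ay":0,"az":0,"dx":0,"dy":0,"dz":15,"fingers":34}]';  python3 - <<'E'
from h import *
s=snap('side');a=s['image'][:,:,::-1]
p=proj(s,get_obs()['tool_pos']);print(p)
cv2.imwrite('pics/k6.png',cv2.resize(a[140:240,290:390],(600,600),interpolation=cv2.INTER_CUBIC))
E
```

```text
clock: 5.72
tool_pos: [0.464, 0.0199, 0.0514]
orientation: [180.0, -0.0, -106.5]
force: [-0.3, 0.2, -0.2]
opening: 0.0342
(np.float64(335.7094196289578), np.float64(194.8659891618736))
```

View pics/k6.png

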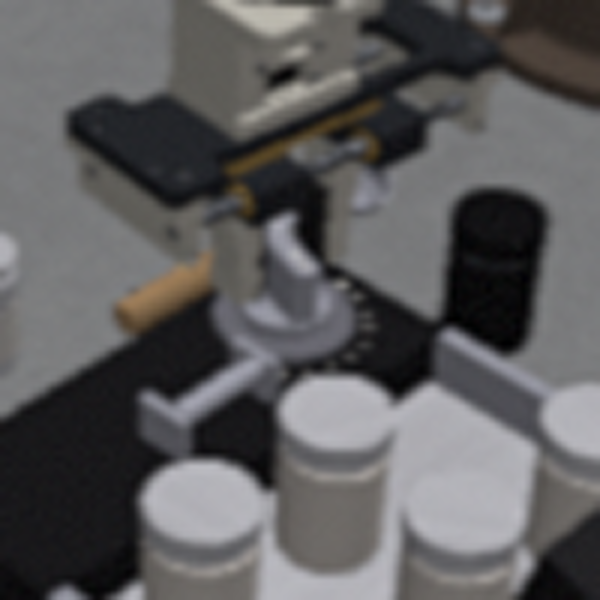

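```bash
python3 -m inch '[{"ax":0,"ay":0,"az":0,"dx":0,"dy":0,"dz":0,"fingers":10},{"ax":0,"ay":0,"az":0,"dx":0,"dy":0,"dz":0,"fingers":10},{"ax":0,"ay":0,"az":0,"dx":0,"dy":0,"dz":0,"fingers":10}]';  python3 - <<'E'
from h import *
s=snap('side');a=s['image'][:,:,::-1]
cv2.imwrite('pics/k7.png',cv2.resize(a[140:240,290:390],(600,600),interpolation=cv2.INTER_CUBIC))
E
```

```text
clock: 6.15
tool_pos: [0.4608, 0.0194, 0.0515]
orientation: [179.7, -0.1, -106.6]
force: [-13.0, 4.2, 9.3]
opening: 0.0134
```

View pics/k7.png

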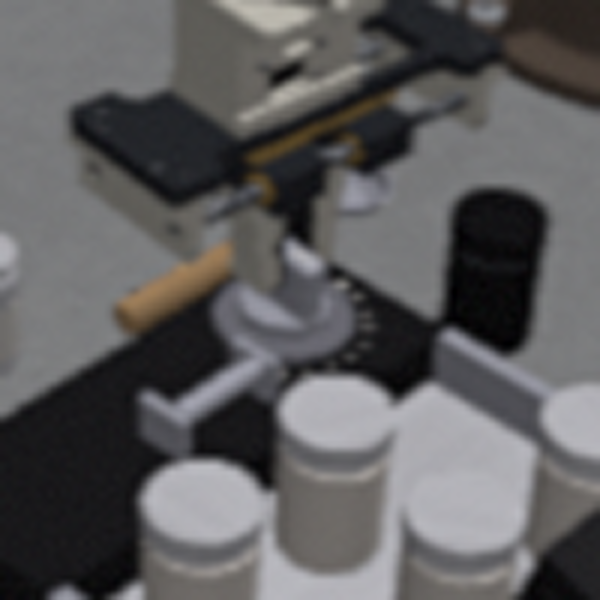

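```bash
python3 -m inch '[{"ax":0,"ay":0,"az":0,"dx":0,"dy":3,"dz":0,"fingers":30},{"ax":0,"ay":0,"az":0,"dx":0,"dy":3,"dz":0,"fingers":30},{"ax":0,"ay":0,"az":0,"dx":-7,"dy":3,"dz":-1,"fingers":30},{"ax":0,"ay":0,"az":0,"dx":-7,"dy":3,"dz":-1,"fingers":10},{"ax":0,"ay":0,"az":0,"dx":-7,"dy":3,"dz":-1,"fingers":10},{"ax":0,"ay":0,"az":0,"dx":-7,"dy":3,"dz":-1,"fingers":10}]';  python3 - <<'E'
from h import *
s=snap('side');a=s['image'][:,:,::-1]
cv2.imwrite('pics/k8.png',cv2.resize(a[140:240,290:390],(600,600),interpolation=cv2.INTER_CUBIC))
E
```

```text
clock: 6.95
tool_pos: [0.4632, 0.0278, 0.0529]
orientation: [180.0, 0.0, -106.5]
force: [-2.2, 2.1, 1.9]
opening: 0.0134
```

View pics/k8.png

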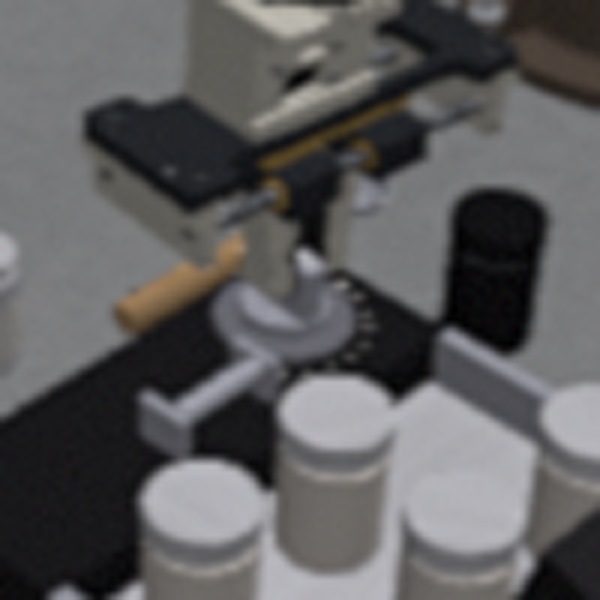

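```bash
python3 -m inch '[{"ax":0,"ay":0,"az":-9,"dx":0,"dy":0,"dz":0,"fingers":10},{"ax":0,"ay":0,"az":-18,"dx":0,"dy":0,"dz":0,"fingers":10},{"ax":0,"ay":0,"az":-27,"dx":0,"dy":0,"dz":0,"fingers":10},{"ax":0,"ay":0,"az":-36,"dx":0,"dy":0,"dz":0,"fingers":10},{"ax":0,"ay":0,"az":-45,"dx":0,"dy":0,"dz":0,"fingers":10},{"ax":0,"ay":0,"az":-54,"dx":0,"dy":0,"dz":0,"fingers":10},{"ax":0,"ay":0,"az":-63,"dx":0,"dy":0,"dz":0,"fingers":10},{"ax":0,"ay":0,"az":-70,"dx":0,"dy":0,"dz":0,"fingers":10}]';python3 -m inch '[{"ax":0,"ay":0,"az":-9,"dx":0,"dy":0,"dz":0,"fingers":10},{"ax":0,"ay":0,"az":-18,"dx":0,"dy":0,"dz":0,"fingers":10},{"ax":0,"ay":0,"az":-24,"dx":0,"dy":0,"dz":0,"fingers":10},{"ax":0,"ay":0,"az":-24,"dx":0,"dy":0,"dz":0,"fingers":10}]'
```

```text
clock: 8.0
tool_pos: [0.4579, 0.0258, 0.0528]
orientation: [179.6, 0.3, -36.3]
force: [-23.9, 2.2, 25.9]
opening: 0.0137
clock: 8.5
tool_pos: [0.4569, 0.024, 0.0527]
orientation: [179.6, 0.6, -12.5]
force: [-22.4, -5.3, 28.0]
opening: 0.0139
```

```bash
python3 -m inch '[{"ax":0,"ay":0,"az":-3,"dx":-3,"dy":-2,"dz":0,"fingers":10},{"ax":0,"ay":0,"az":-6,"dx":-3,"dy":-2,"dz":0,"fingers":10},{"ax":0,"ay":0,"az":-6,"dx":-3,"dy":-2,"dz":0,"fingers":10}]';  python3 - <<'E'
from h import *
print(get_obs()['moment'])
s=snap('side');a=s['image'][:,:,::-1]
cv2.imwrite('pics/k9.png',cv2.resize(a[140:240,290:390],(600,600),interpolation=cv2.INTER_CUBIC))
E
```

```text
clock: 8.88
tool_pos: [0.4562, 0.0242, 0.0527]
orientation: [179.5, 0.4, -6.5]
force: [-7.8, -24.7, 16.9]
opening: 0.0143
[-9.19645562  2.78842987 -0.51830274]
```

View pics/k9.png

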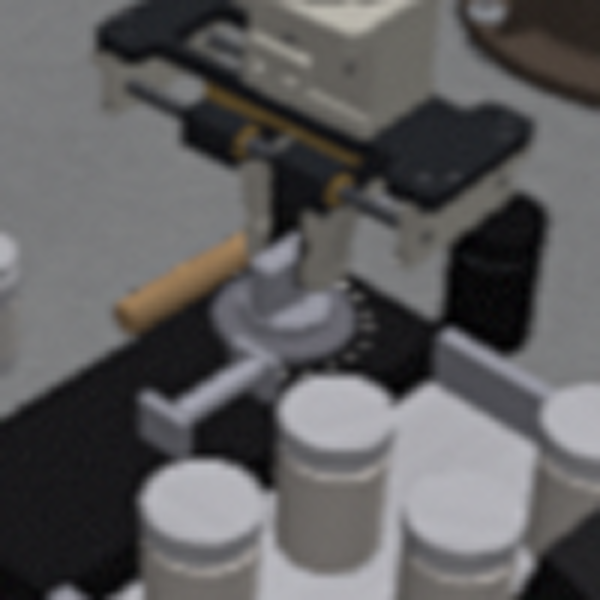

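```bash
python3 -m inch '[{"ax":0,"ay":0,"az":0,"dx":0,"dy":0,"dz":0,"fingers":34},{"ax":0,"ay":0,"az":0,"dx":0,"dy":0,"dz":0,"fingers":34},{"ax":0,"ay":0,"az":0,"dx":0,"dy":0,"dz":-50,"fingers":34},{"ax":0,"ay":0,"az":0,"dx":0,"dy":0,"dz":-100,"fingers":60},{"ax":0,"ay":0,"az":0,"dx":0,"dy":0,"dz":-130,"fingers":60}]';  python3 - <<'E'
from h import *
s=snap('side','s10');a=s['image'][:,:,::-1]
cv2.imwrite('pics/k10.png',cv2.resize(a[100:240,270:410],(600,600),interpolation=cv2.INTER_CUBIC))
E
```

```text
clock: 9.55
tool_pos: [0.4623, 0.0308, 0.1858]
orientation: [-179.9, -0.2, -6.5]
force: [-0.4, 0.2, -0.3]
opening: 0.0486
```

View pics/k10.png

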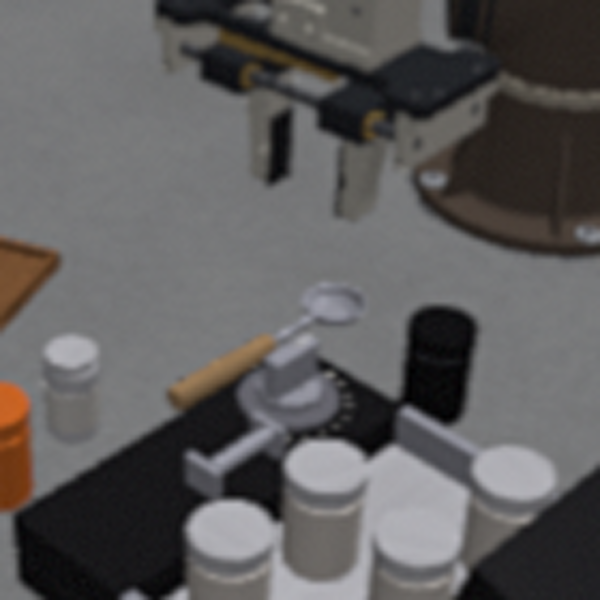

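```bash
python3 - <<'E'
from h import *
s=snap('side')
for b in(0,.01,.02,.03,.04): print(b,proj(s,(.4623,.0308,.1858+b)),proj(s,(.4593,.0063,.1858+b)),proj(s,(.4653,.0553,.1858+b)))
E
python3 -m inch '[{"ax":0,"ay":0,"az":0,"dx":0,"dy":40,"dz":0,"fingers":62},{"ax":0,"ay":0,"az":0,"dx":0,"dy":100,"dz":0,"fingers":62},{"ax":0,"ay":0,"az":0,"dx":0,"dy":160,"dz":0,"fingers":62},{"ax":0,"ay":0,"az":0,"dx":0,"dy":160,"dz":0,"fingers":62}]';  python3 - <<'E'
from h import *
s=snap('top','t11');a=s['image'][:,:,::-1]
cv2.imwrite('pics/k11.png',cv2.resize(a[150:300,220:420],(800,600),interpolation=cv2.INTER_CUBIC))
s=snap('side','s11');print(get_obs()['tool_pos'],get_obs()['orientation'])
E
```

```text
0 (np.float64(341.9794429636022), np.float64(156.40022032344524)) (np.float64(334.83536545695625), np.float64(152.94655590877682)) (np.float64(349.30619369777327), np.float64(159.9466245979437))
0.01 (np.float64(342.2000586677478), np.float64(153.1877243352958)) (np.float64(335.0090575280233), np.float64(149.75429234343088)) (np.float64(349.5762575452011), np.float64(156.71431167002623))
0.02 (np.float64(342.42308940909146), np.float64(149.9356381258412)) (np.float64(335.1846442208288), np.float64(146.523317190476)) (np.float64(349.849301743029), np.float64(153.44151493569464))
0.03 (np.float64(342.6485645163236), np.float64(146.64335933284514)) (np.float64(335.3621486395209), np.float64(143.25305350689646)) (np.float64(350.12536268853063), np.float64(150.127605685157))
0.04 (np.float64(342.8765133740207), np.float64(143.3102777893938)) (np.float64(335.5415939510696), np.float64(139.94291719426315)) (np.float64(350.40447683698545), np.float64(146.77194671768626))
clock: 10.15
tool_pos: [0.442, -0.1319, 0.1823]
orientation: [180.0, 0.0, -6.8]
force: [-0.1, 0.2, 0.1]
opening: 0.062
[ 0.44277774 -0.12933892  0.18247371] [-1.79994649e+02  1.58073173e-02 -6.61397966e+00]
```

View pics/k11.png

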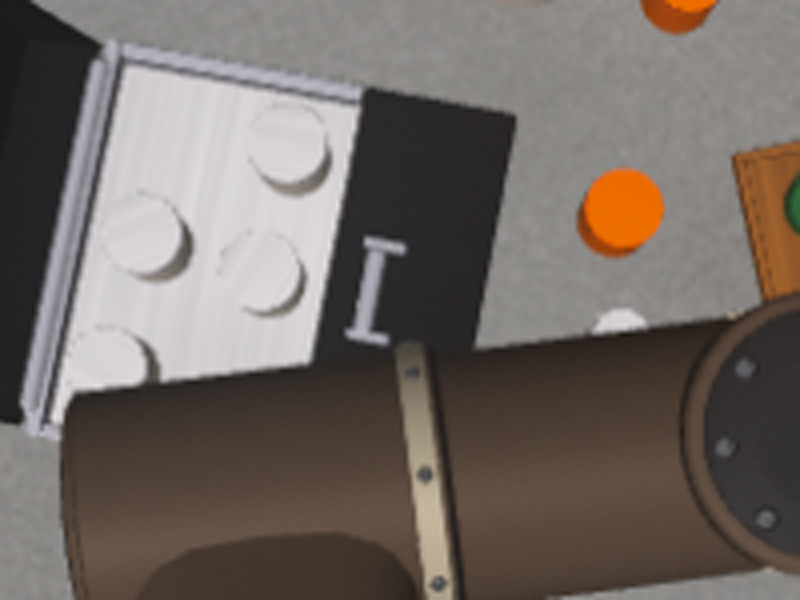

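View pics/s11.png

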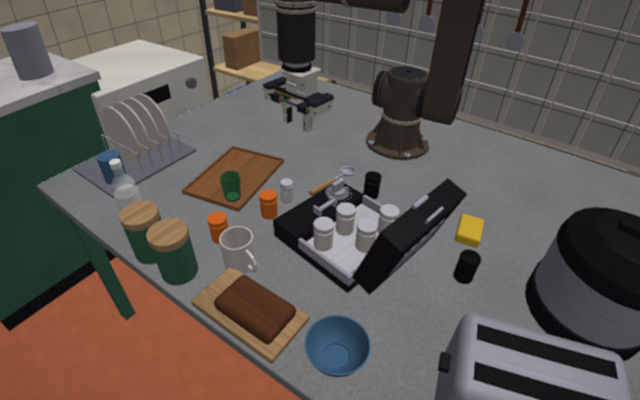

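```bash
python3 - <<'E'
import cv2,numpy as np
a=cv2.imread('pics/s11.png');b=cv2.imread('pics/side0.png')
f=lambda a:cv2.resize(a[160:230,300:370],(400,400),interpolation=cv2.INTER_CUBIC)
cv2.imwrite('pics/k12.png',np.hstack([f(a),f(b)]))
E
python3 - <<'E'
from h import *
import math
s=snapshot('side');m=(0.5502,0.1004,math.radians(-9.72))
k=np.array([.4615,.0217])
for dg in(0,5,10):
  a=math.radians(180-dg)+m[2];u=np.array([math.cos(a),math.sin(a)])*.021
  print(dg,[np.round((np.array(proj(s,(*(k+q*u),.104)))-[300,160])*400/70) for q in(1,-1)])
E
```

```text
0 [array([244.,  97.]), array([186., 132.])]
5 [array([247.,  98.]), array([183., 130.])]
10 [array([249., 100.]), array([181., 128.])]
```

View pics/k12.png

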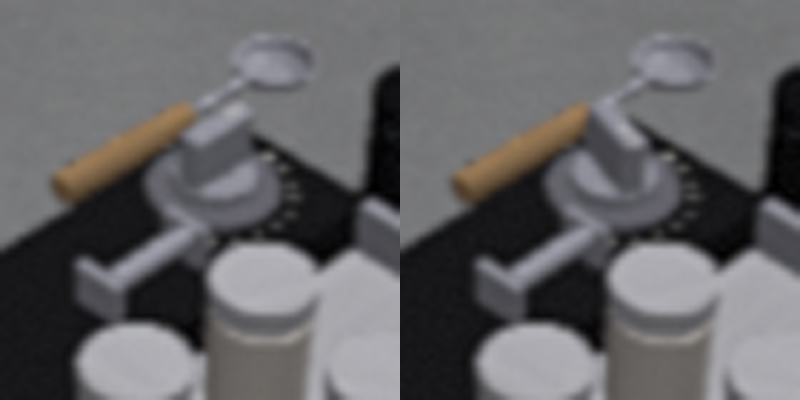

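```bash
python3 go.py .6263 .0883 .13 -9.7; python3 go.py .6263 .0883 .035 -9.7
```

```text
t10.3 pos [ 0.443  -0.1286  0.1826] [-180.     0.    -6.5] -> d [ 157.5 -236.3   52.6] a [-0.   0.   3.2]
t10.3 pos [ 0.443  -0.1286  0.1826] [-180.     0.    -6.5] -> d [ 157.5 -236.3  147.6] a [-0.   0.   3.2]
```

```bash
python3 -m inch '[{"ax":0,"ay":0,"az":3,"dx":32,"dy":-48,"dz":0,"fingers":66},{"ax":0,"ay":0,"az":3,"dx":64,"dy":-96,"dz":0,"fingers":66},{"ax":0,"ay":0,"az":3,"dx":96,"dy":-144,"dz":0,"fingers":66},{"ax":0,"ay":0,"az":3,"dx":128,"dy":-192,"dz":10,"fingers":66},{"ax":0,"ay":0,"az":3,"dx":157,"dy":-236,"dz":30,"fingers":66},{"ax":0,"ay":0,"az":3,"dx":157,"dy":-236,"dz":50,"fingers":66},{"ax":0,"ay":0,"az":3,"dx":157,"dy":-236,"dz":50,"fingers":66}]';python3 go.py .6263 .0883 .035 -9.7;  python3 - <<'E'
from h import *
s=snap('side','s12');a=s['image'][:,:,::-1]
cv2.imwrite('pics/k13.png',cv2.resize(a[120:300,240:440],(800,720),interpolation=cv2.INTER_CUBIC)[:600])
t=snap('top','t12')
E
```

```text
clock: 11.18
tool_pos: [0.6241, 0.0899, 0.1305]
orientation: [179.9, 0.2, -9.3]
force: [0.1, -0.1, 1.1]
opening: 0.0659
t11.2 pos [0.6241 0.0899 0.1305] [179.9   0.2  -9.3] -> d [ 2.8  1.1 95.5] a [0.1 0.2 0.4]
```

View pics/k13.png

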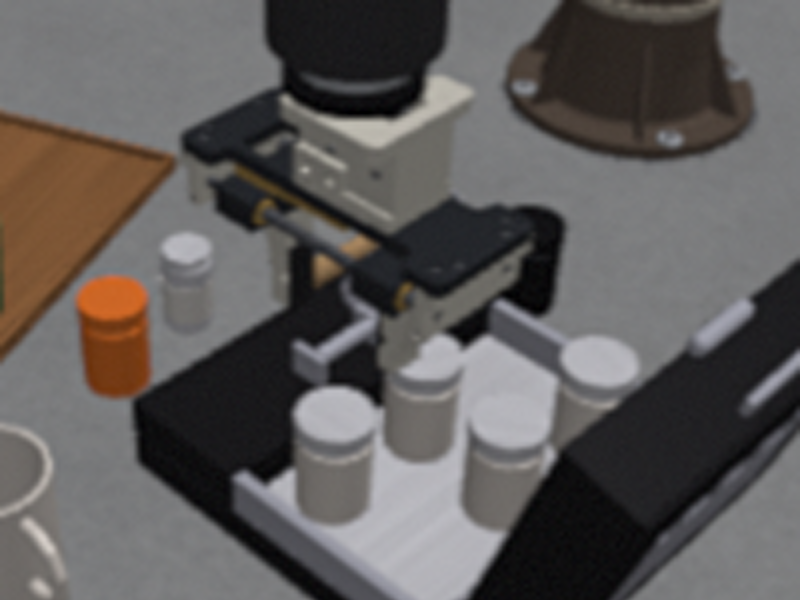

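View pics/t12.png

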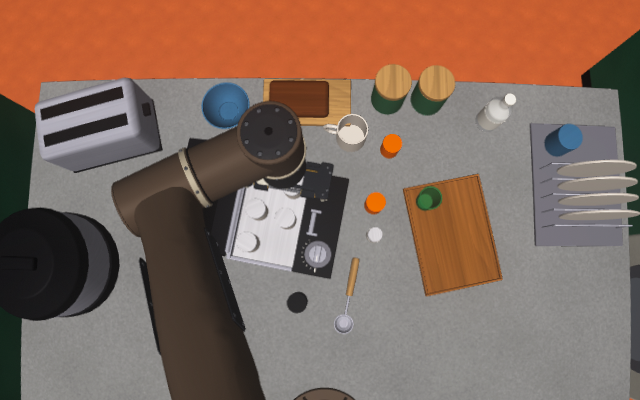

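Run:
```python
from h import *
s=snapshot('side');t=snapshot('top')
for b in(0,.015,.031,.045): print(b,proj(s,(.6241,.0899,.1305+b)),proj(t,(.6241,.0899,.1305+b)))
print(proj(t,(.6241,.0899,.23)),proj(t,(.6241,.0899,.43)))
a=t['image'][:,:,::-1]
cv2.imwrite('pics/k14.png',cv2.resize(a[100:290,200:400],(800,760),interpolation=cv2.INTER_CUBIC)[:600])
```

```text
0 (np.float64(325.5097980381961), np.float64(213.46261815919723)) (np.float64(290.25668034654245), np.float64(184.78176440493266))
0.015 (np.float64(325.71020749231127), np.float64(208.7016682673309)) (np.float64(289.8294018222844), np.float64(183.75250858278443))
0.031 (np.float64(325.92846609660404), np.float64(203.50911631532068)) (np.float64(289.361821343716), np.float64(182.62607892003973))
0.045 (np.float64(326.1233423248516), np.float64(198.8661506196392)) (np.float64(288.9423032752031), np.float64(181.6153526964868))
(np.float64(287.2099900539102), np.float64(177.44094674002534)) (np.float64(279.11252289823267), np.float64(157.91059421955606))
```

View pics/k14.png

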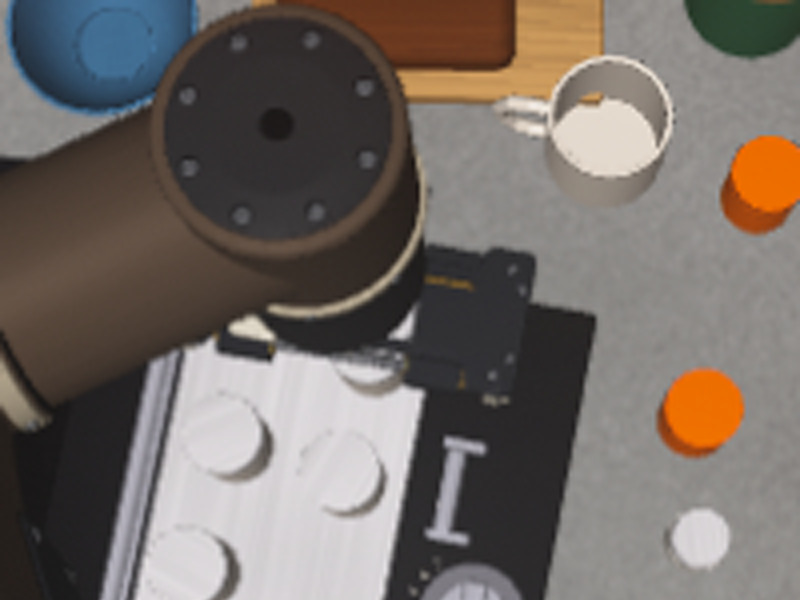

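```bash
python3 -m inch '[{"ax":0,"ay":0,"az":0,"dx":3,"dy":1,"dz":20,"fingers":66},{"ax":0,"ay":0,"az":0,"dx":3,"dy":1,"dz":55,"fingers":66},{"ax":0,"ay":0,"az":0,"dx":3,"dy":1,"dz":93,"fingers":66},{"ax":0,"ay":0,"az":0,"dx":3,"dy":1,"dz":95,"fingers":66},{"ax":0,"ay":0,"az":0,"dx":3,"dy":1,"dz":95,"fingers":44},{"ax":0,"ay":0,"az":0,"dx":3,"dy":1,"dz":95,"fingers":44},{"ax":0,"ay":0,"az":0,"dx":3,"dy":1,"dz":95,"fingers":44},{"ax":0,"ay":0,"az":0,"dx":3,"dy":1,"dz":95,"fingers":44}]';  python3 - <<'E'
from h import *
s=snap('side','s15');a=s['image'][:,:,::-1]
cv2.imwrite('pics/k15.png',cv2.resize(a[140:290,250:400],(600,600),interpolation=cv2.INTER_CUBIC)[:600])
E
```

```text
clock: 12.38
tool_pos: [0.6301, 0.0872, 0.0402]
orientation: [-179.9, -0.2, -9.4]
force: [-0.2, 1.7, 7.8]
opening: 0.0493
```

View pics/k15.png

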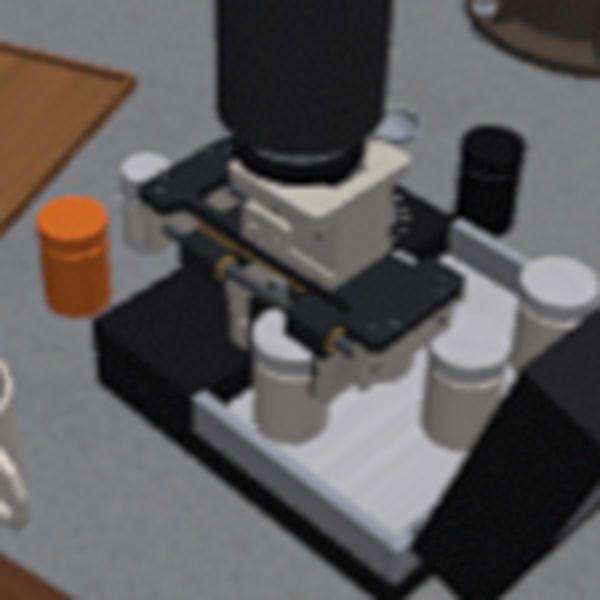

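```bash
python3 -m inch '[{"ax":0,"ay":0,"az":0,"dx":0,"dy":0,"dz":-30,"fingers":44},{"ax":0,"ay":0,"az":0,"dx":0,"dy":0,"dz":-80,"fingers":44},{"ax":0,"ay":0,"az":0,"dx":0,"dy":0,"dz":-125,"fingers":44},{"ax":0,"ay":0,"az":0,"dx":0,"dy":0,"dz":-130,"fingers":44}]'; python3 go.py .4246 -.3978 .16 12;python3 - <<'E'
from h import *
s=snap('side','s16');a=s['image'][:,:,::-1]
cv2.imwrite('pics/k16.png',cv2.resize(a[100:290,240:430],(600,600),interpolation=cv2.INTER_CUBIC)[:600])
E
```

```text
clock: 12.92
tool_pos: [0.6302, 0.087, 0.1724]
orientation: [-179.8, -0.3, -9.5]
force: [0.0, -0.5, -2.7]
opening: 0.0496
t12.9 pos [0.6302 0.087  0.1724] [-179.8   -0.3   -9.5] -> d [-123.1  512.1   10. ] a [ -0.1  -0.4 -21.5]
```

View pics/k16.png

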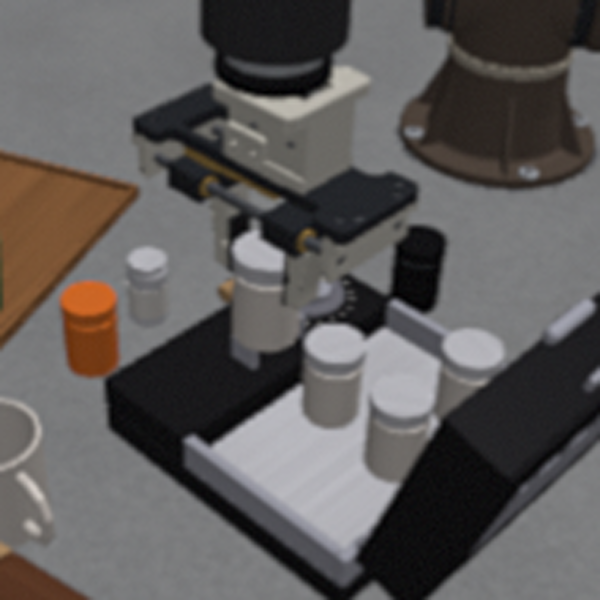

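```bash
python3 -m inch '[{"ax":0,"ay":0,"az":-3,"dx":-10,"dy":45,"dz":0,"fingers":44},{"ax":0,"ay":0,"az":-6,"dx":-23,"dy":98,"dz":0,"fingers":44},{"ax":0,"ay":0,"az":-9,"dx":-37,"dy":155,"dz":0,"fingers":44},{"ax":0,"ay":0,"az":-12,"dx":-51,"dy":212,"dz":0,"fingers":44},{"ax":0,"ay":0,"az":-15,"dx":-65,"dy":270,"dz":0,"fingers":44},{"ax":0,"ay":0,"az":-18,"dx":-79,"dy":328,"dz":0,"fingers":44},{"ax":0,"ay":0,"az":-21,"dx":-93,"dy":386,"dz":0,"fingers":44},{"ax":0,"ay":0,"az":-21,"dx":-104,"dy":432,"dz":0,"fingers":44}]';python3 go.py .4246 -.3978 .10 12
```

```text
clock: 13.98
tool_pos: [0.4523, -0.3237, 0.1664]
orientation: [-179.9, 0.1, 11.5]
force: [1.0, -0.1, -2.9]
opening: 0.0491
t14.0 pos [ 0.4523 -0.3237  0.1664] [-1.799e+02  1.000e-01  1.150e+01] -> d [-41.7  67.2  66.3] a [-0.1  0.1 -0.5]
```

```bash
python3 -m inch '[{"ax":0,"ay":0,"az":0,"dx":-25,"dy":40,"dz":0,"fingers":44},{"ax":0,"ay":0,"az":0,"dx":-42,"dy":67,"dz":0,"fingers":44},{"ax":0,"ay":0,"az":0,"dx":-42,"dy":67,"dz":40,"fingers":44},{"ax":0,"ay":0,"az":0,"dx":-42,"dy":67,"dz":90,"fingers":44},{"ax":0,"ay":0,"az":0,"dx":-42,"dy":67,"dz":125,"fingers":44},{"ax":0,"ay":0,"az":0,"dx":-42,"dy":67,"dz":130,"fingers":44},{"ax":0,"ay":0,"az":0,"dx":-42,"dy":67,"dz":130,"fingers":44}]';python3 go.py .4246 -.3978 .0165 12
```

```text
clock: 14.85
tool_pos: [0.4268, -0.3965, 0.038]
orientation: [-180.0, 0.0, 11.5]
force: [0.2, -0.3, -1.6]
opening: 0.0494
t14.8 pos [ 0.4268 -0.3965  0.038 ] [-180.     0.    11.5] -> d [-2.4  0.8 21.5] a [-0.   0.  -0.5]
```

```bash
python3 -m inch '[{"ax":0,"ay":0,"az":0,"dx":0,"dy":0,"dz":10,"fingers":44},{"ax":0,"ay":0,"az":0,"dx":0,"dy":0,"dz":18,"fingers":44},{"ax":0,"ay":0,"az":0,"dx":0,"dy":0,"dz":20,"fingers":44},{"ax":0,"ay":0,"az":0,"dx":0,"dy":0,"dz":20,"fingers":44}]';python3 -m inch '[{"ax":0,"ay":0,"az":0,"dx":0,"dy":0,"dz":1,"fingers":44},{"ax":0,"ay":0,"az":0,"dx":0,"dy":0,"dz":2,"fingers":44},{"ax":0,"ay":0,"az":0,"dx":0,"dy":0,"dz":2,"fingers":44}]'
```

```text
clock: 15.35
tool_pos: [0.4268, -0.3965, 0.018]
orientation: [180.0, 0.0, 11.5]
force: [0.1, 0.1, -2.3]
opening: 0.0496
clock: 15.72
tool_pos: [0.427, -0.3966, 0.0163]
orientation: [180.0, -0.0, 11.5]
force: [-0.2, -0.4, 0.1]
opening: 0.0496
```

```bash
python3 -m inch '[{"ax":0,"ay":0,"az":0,"dx":0,"dy":0,"dz":0,"fingers":64},{"ax":0,"ay":0,"az":0,"dx":0,"dy":0,"dz":0,"fingers":64},{"ax":0,"ay":0,"az":0,"dx":0,"dy":0,"dz":0,"fingers":64},{"ax":0,"ay":0,"az":0,"dx":0,"dy":0,"dz":-50,"fingers":64},{"ax":0,"ay":0,"az":0,"dx":0,"dy":0,"dz":-110,"fingers":64},{"ax":0,"ay":0,"az":0,"dx":0,"dy":0,"dz":-150,"fingers":64}]';python3 - <<'E'
from h import *
s=snap('side','s17');a=s['image'][:,:,::-1]
cv2.imwrite('pics/k17.png',cv2.resize(a[100:290,170:420],(800,608),interpolation=cv2.INTER_CUBIC)[:600])
t=snap('top','t17');a=t['image'][:,:,::-1]
cv2.imwrite('pics/k17t.png',cv2.resize(a[150:300,220:420],(800,600),interpolation=cv2.INTER_CUBIC))
E
```

```text
clock: 16.48
tool_pos: [0.4275, -0.397, 0.1691]
orientation: [179.9, -0.1, 11.5]
force: [0.3, -1.1, -0.3]
opening: 0.064
```

View pics/k17.png

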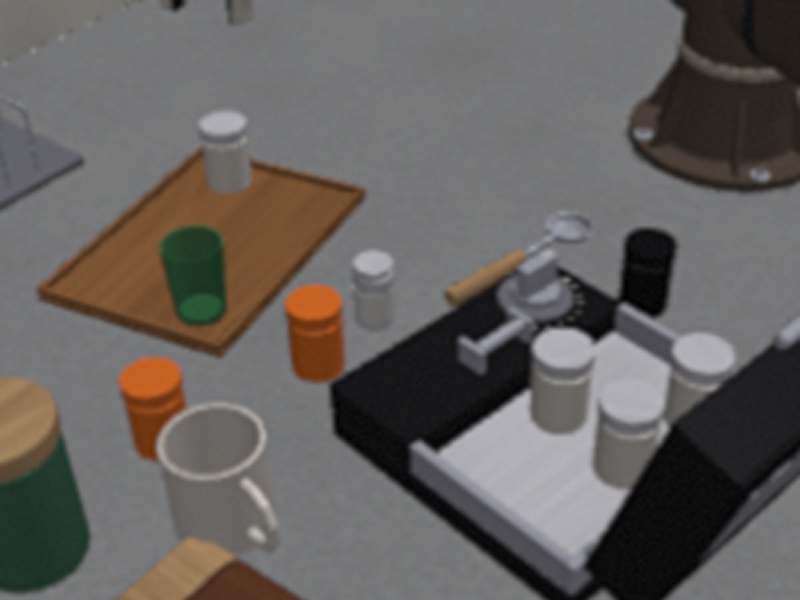

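View pics/k17t.png

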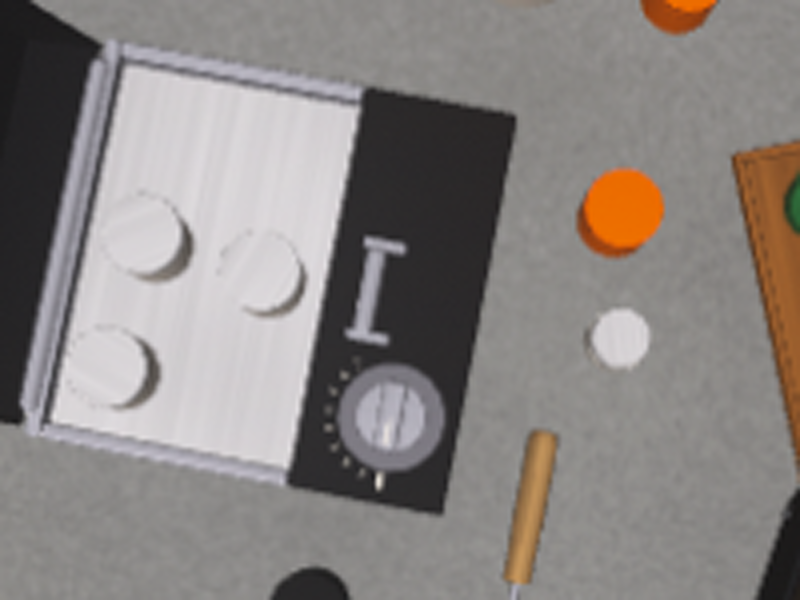

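```bash
python3 - <<'E'
import cv2
a=cv2.imread('pics/t17.png')
cv2.imwrite('pics/k18.png',cv2.resize(a[230:280,290:340],(600,600),interpolation=cv2.INTER_CUBIC))
E
python3 go.py .5468 .1025 .16 -99.7
```

```text
t16.6 pos [ 0.4294 -0.3982  0.1716] [179.6  -0.4  11.6] -> d [ 215.3 -467.1   10. ] a [-1.000e-01 -6.000e-01  1.113e+02]
```

View pics/k18.png

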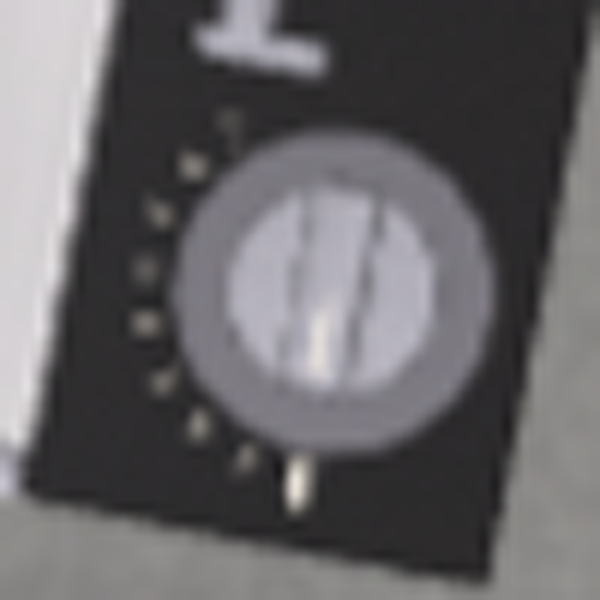

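```bash
python3 -m inch '[{"ax":0,"ay":0,"az":-4,"dx":15,"dy":-32,"dz":0,"fingers":66},{"ax":0,"ay":0,"az":-13,"dx":38,"dy":-83,"dz":0,"fingers":66},{"ax":0,"ay":0,"az":-22,"dx":62,"dy":-135,"dz":0,"fingers":66},{"ax":0,"ay":0,"az":-31,"dx":86,"dy":-187,"dz":0,"fingers":66},{"ax":0,"ay":0,"az":-40,"dx":110,"dy":-239,"dz":0,"fingers":66},{"ax":0,"ay":0,"az":-49,"dx":134,"dy":-291,"dz":0,"fingers":66},{"ax":0,"ay":0,"az":-58,"dx":158,"dy":-343,"dz":0,"fingers":66},{"ax":0,"ay":0,"az":-65,"dx":180,"dy":-390,"dz":0,"fingers":66}]';python3 go.py .5468 .1025 .12 80.3
```

```text
clock: 17.58
tool_pos: [0.5253, 0.0236, 0.1656]
orientation: [-180.0, -0.0, 76.8]
force: [0.6, -0.5, 0.1]
opening: 0.066
t17.6 pos [0.5253 0.0236 0.1656] [-180.    -0.    76.8] -> d [81.7  3.  45.6] a [-0.  -0.  -3.5]
```

```bash
python3 -m inch '[{"ax":0,"ay":0,"az":-4,"dx":50,"dy":2,"dz":0,"fingers":66},{"ax":0,"ay":0,"az":-4,"dx":82,"dy":3,"dz":0,"fingers":66},{"ax":0,"ay":0,"az":-4,"dx":82,"dy":3,"dz":25,"fingers":66},{"ax":0,"ay":0,"az":-4,"dx":82,"dy":3,"dz":35,"fingers":66},{"ax":0,"ay":0,"az":-4,"dx":82,"dy":3,"dz":35,"fingers":66}]';python3 go.py .5468 .1025 .048 80.3;python3 - <<'E'
from h import *
s=snap('side','s19');a=s['image'][:,:,::-1]
cv2.imwrite('pics/k19.png',cv2.resize(a[120:270,270:420],(600,600),interpolation=cv2.INTER_CUBIC))
for n in landmark_of('jar3','side'): print(n['position'],n['score'])
E
```

```text
clock: 18.2
tool_pos: [0.5467, 0.1, 0.1301]
orientation: [-179.9, 0.1, 80.5]
force: [-0.0, 1.0, -0.1]
opening: 0.0663
t18.2 pos [0.5467 0.1    0.1301] [-1.799e+02  1.000e-01  8.050e+01] -> d [ 2.6 -0.2 82.1] a [-0.1  0.1  0.2]
[364.3, 247.5] 0.97
[268.3, 213.0] 0.9
[387.2, 230.6] 0.81
[242.1, 153.9] 0.8
[219.6, 239.5] 0.79
[458.8, 274.7] 0.65
[368.2, 193.3] 0.57
```

View pics/k19.png

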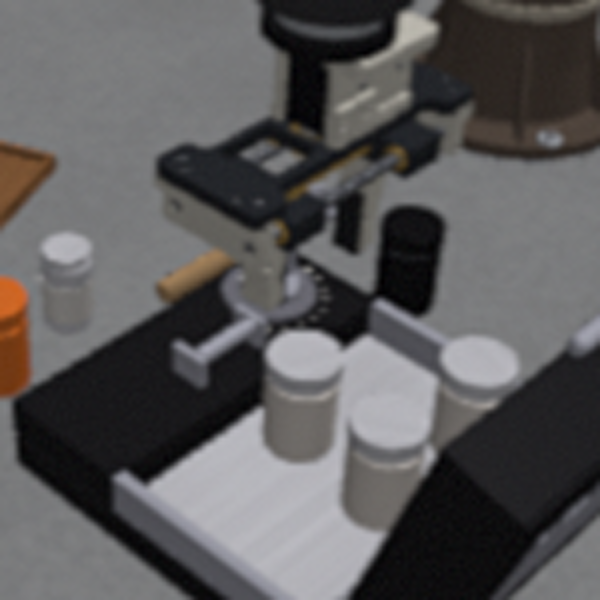

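```bash
python3 -m inch '[{"ax":0,"ay":0,"az":0,"dx":2,"dy":0,"dz":20,"fingers":66},{"ax":0,"ay":0,"az":0,"dx":2,"dy":0,"dz":50,"fingers":66},{"ax":0,"ay":0,"az":0,"dx":2,"dy":0,"dz":80,"fingers":66},{"ax":0,"ay":0,"az":0,"dx":2,"dy":0,"dz":81,"fingers":66},{"ax":0,"ay":0,"az":0,"dx":2,"dy":0,"dz":81,"fingers":44},{"ax":0,"ay":0,"az":0,"dx":2,"dy":0,"dz":81,"fingers":44},{"ax":0,"ay":0,"az":0,"dx":2,"dy":0,"dz":81,"fingers":44},{"ax":0,"ay":0,"az":0,"dx":2,"dy":0,"dz":81,"fingers":44}]'
```

```text
clock: 19.3
tool_pos: [0.5489, 0.103, 0.0515]
orientation: [179.9, -0.1, 80.5]
force: [1.0, -0.3, 6.2]
opening: 0.0494
```

```bash
python3 -m inch '[{"ax":0,"ay":0,"az":0,"dx":0,"dy":0,"dz":-30,"fingers":44},{"ax":0,"ay":0,"az":0,"dx":0,"dy":0,"dz":-80,"fingers":44},{"ax":0,"ay":0,"az":0,"dx":0,"dy":0,"dz":-125,"fingers":44},{"ax":0,"ay":0,"az":0,"dx":0,"dy":0,"dz":-125,"fingers":44}]'; python3 go.py .4932 -.3833 .16 12
```

```text
clock: 19.8
tool_pos: [0.5496, 0.1035, 0.1789]
orientation: [179.7, -0.2, 80.5]
force: [-0.2, -0.9, -3.3]
opening: 0.0493
t19.8 pos [0.5496 0.1035 0.1789] [179.7  -0.2  80.5] -> d [-489.5   24.4   17.1] a [ 0.1 -0.4 68.5]
```

```bash
python3 -m inch '[{"ax":0,"ay":0,"az":5,"dx":-35,"dy":2,"dz":0,"fingers":44},{"ax":0,"ay":0,"az":14,"dx":-90,"dy":4,"dz":0,"fingers":44},{"ax":0,"ay":0,"az":23,"dx":-145,"dy":7,"dz":0,"fingers":44},{"ax":0,"ay":0,"az":32,"dx":-200,"dy":10,"dz":0,"fingers":44},{"ax":0,"ay":0,"az":41,"dx":-255,"dy":12,"dz":0,"fingers":44},{"ax":0,"ay":0,"az":50,"dx":-310,"dy":15,"dz":0,"fingers":44},{"ax":0,"ay":0,"az":59,"dx":-365,"dy":18,"dz":0,"fingers":44},{"ax":0,"ay":0,"az":66,"dx":-420,"dy":21,"dz":0,"fingers":44}]'; python3 go.py .4932 -.3833 .0475 12
```

```text
clock: 20.8
tool_pos: [0.4979, -0.3163, 0.1736]
orientation: [-179.9, 0.1, 14.2]
force: [1.6, -0.3, -2.4]
opening: 0.0496
t20.8 pos [ 0.4979 -0.3163  0.1736] [-1.799e+02  1.000e-01  1.420e+01] -> d [-20.9  64.  126. ] a [-0.1  0.1  2.2]
```

```bash
python3 -m inch '[{"ax":0,"ay":0,"az":2,"dx":-10,"dy":32,"dz":0,"fingers":44},{"ax":0,"ay":0,"az":2,"dx":-21,"dy":64,"dz":0,"fingers":44},{"ax":0,"ay":0,"az":2,"dx":-21,"dy":64,"dz":40,"fingers":44},{"ax":0,"ay":0,"az":2,"dx":-21,"dy":64,"dz":90,"fingers":44},{"ax":0,"ay":0,"az":2,"dx":-21,"dy":64,"dz":125,"fingers":44},{"ax":0,"ay":0,"az":2,"dx":-21,"dy":64,"dz":137,"fingers":44},{"ax":0,"ay":0,"az":2,"dx":-21,"dy":64,"dz":141,"fingers":44},{"ax":0,"ay":0,"az":2,"dx":-21,"dy":64,"dz":141,"fingers":44}]'; python3 go.py .4932 -.3833 .0275 12
```

```text
clock: 21.8
tool_pos: [0.4956, -0.3826, 0.035]
orientation: [179.9, -0.1, 12.5]
force: [-0.6, -0.5, -3.0]
opening: 0.0497
t21.8 pos [ 0.4956 -0.3826  0.035 ] [ 1.799e+02 -1.000e-01  1.250e+01] -> d [-2.5  0.1  7.5] a [ 0.1 -0.1  0.5]
```

```bash
python3 -m inch '[{"ax":0,"ay":0,"az":0,"dx":-2,"dy":0,"dz":4,"fingers":44},{"ax":0,"ay":0,"az":0,"dx":-2,"dy":0,"dz":7,"fingers":44},{"ax":0,"ay":0,"az":0,"dx":-2,"dy":0,"dz":8,"fingers":44},{"ax":0,"ay":0,"az":0,"dx":-2,"dy":0,"dz":8,"fingers":44}]'
```

```text
clock: 22.3
tool_pos: [0.4936, -0.383, 0.0275]
orientation: [179.9, -0.1, 12.5]
force: [-1.3, 2.4, 6.4]
opening: 0.0494
```

```bash
python3 -m inch '[{"ax":0,"ay":0,"az":0,"dx":0,"dy":0,"dz":-1,"fingers":64},{"ax":0,"ay":0,"az":0,"dx":0,"dy":0,"dz":-1,"fingers":64},{"ax":0,"ay":0,"az":0,"dx":0,"dy":0,"dz":-1,"fingers":64},{"ax":0,"ay":0,"az":0,"dx":0,"dy":0,"dz":-45,"fingers":64},{"ax":0,"ay":0,"az":0,"dx":0,"dy":0,"dz":-100,"fingers":64},{"ax":0,"ay":0,"az":0,"dx":0,"dy":0,"dz":-135,"fingers":64}]';python3 go.py .5689 .1745 .16 80.3
python3 - <<'E'
from h import *
s=snap('side','s20');a=s['image'][:,:,::-1]
cv2.imwrite('pics/k20.png',cv2.resize(a[100:290,170:420],(800,608),interpolation=cv2.INTER_CUBIC)[:600])
t=snap('top','t20');a=t['image'][:,:,::-1]
cv2.imwrite('pics/k20t.png',cv2.resize(a[130:290,160:360],None,fx=4,fy=3.75,interpolation=cv2.INTER_CUBIC))
E
```

```text
clock: 23.05
tool_pos: [0.4937, -0.3833, 0.1638]
orientation: [179.9, -0.1, 12.5]
force: [0.1, -0.5, -0.2]
opening: 0.0642
t23.1 pos [ 0.4937 -0.3833  0.1638] [ 1.799e+02 -1.000e-01  1.250e+01] -> d [ 194.4 -528.2    3.1] a [  0.2  -0.  -67.8]
```

View pics/k20.png

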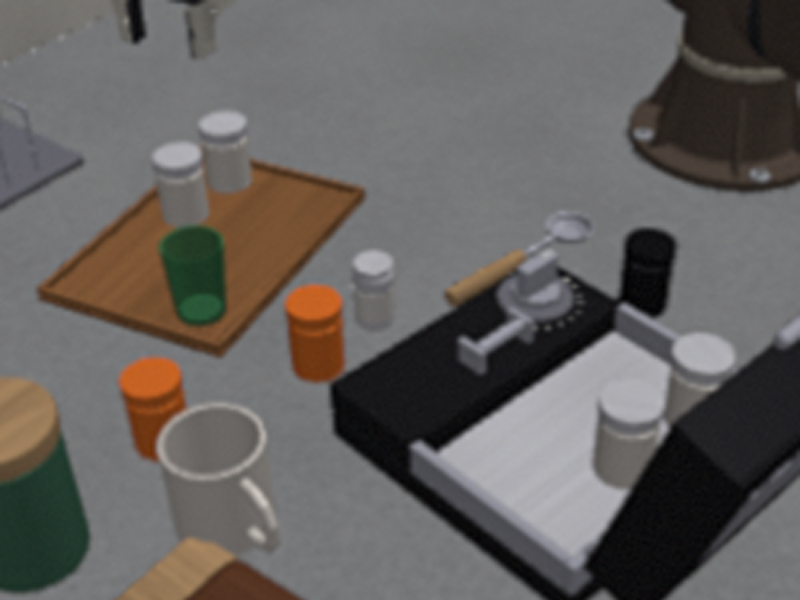

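View pics/k20t.png

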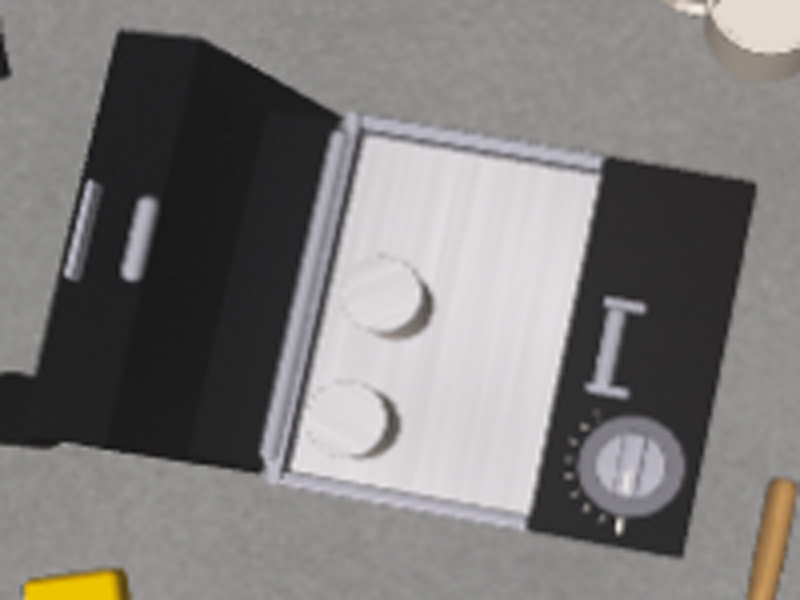

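```bash
python3 -m inch '[{"ax":0,"ay":0,"az":-4,"dx":12,"dy":-32,"dz":0,"fingers":61},{"ax":0,"ay":0,"az":-13,"dx":31,"dy":-84,"dz":0,"fingers":61},{"ax":0,"ay":0,"az":-22,"dx":52,"dy":-140,"dz":0,"fingers":61},{"ax":0,"ay":0,"az":-31,"dx":73,"dy":-197,"dz":0,"fingers":61},{"ax":0,"ay":0,"az":-40,"dx":94,"dy":-254,"dz":0,"fingers":61},{"ax":0,"ay":0,"az":-49,"dx":115,"dy":-311,"dz":0,"fingers":61},{"ax":0,"ay":0,"az":-58,"dx":136,"dy":-368,"dz":0,"fingers":61},{"ax":0,"ay":0,"az":-65,"dx":156,"dy":-420,"dz":0,"fingers":61}]';python3 go.py .5689 .1745 .13 80.3
```

```text
clock: 24.15
tool_pos: [0.554, 0.0632, 0.1606]
orientation: [-180.0, 0.0, 77.8]
force: [1.5, -0.4, 0.4]
opening: 0.0609
t24.1 pos [0.554  0.0632 0.1606] [-180.     0.    77.8] -> d [112.   -9.   30.6] a [-0.   0.  -2.5]
```

```bash
python3 -m inch '[{"ax":0,"ay":0,"az":-2,"dx":50,"dy":-4,"dz":0,"fingers":61},{"ax":0,"ay":0,"az":-2,"dx":95,"dy":-8,"dz":0,"fingers":61},{"ax":0,"ay":0,"az":-2,"dx":112,"dy":-9,"dz":0,"fingers":61},{"ax":0,"ay":0,"az":-2,"dx":112,"dy":-9,"dz":20,"fingers":61},{"ax":0,"ay":0,"az":-2,"dx":112,"dy":-9,"dz":30,"fingers":61},{"ax":0,"ay":0,"az":-2,"dx":112,"dy":-9,"dz":30,"fingers":61}]';python3 go.py .5689 .1745 .048 80.3;python3 - <<'E'
from h import *
s=snap('side','s21');a=s['image'][:,:,::-1]
cv2.imwrite('pics/k21.png',cv2.resize(a[70:270,260:460],(600,600),interpolation=cv2.INTER_CUBIC))
E
```

```text
clock: 24.9
tool_pos: [0.5691, 0.1714, 0.1301]
orientation: [-179.9, 0.1, 79.5]
force: [0.0, 0.4, 1.2]
opening: 0.0613
t24.9 pos [0.5691 0.1714 0.1301] [-1.799e+02  1.000e-01  7.950e+01] -> d [ 3.1 -0.6 82.1] a [-0.1  0.1 -0.8]
```

View pics/k21.png

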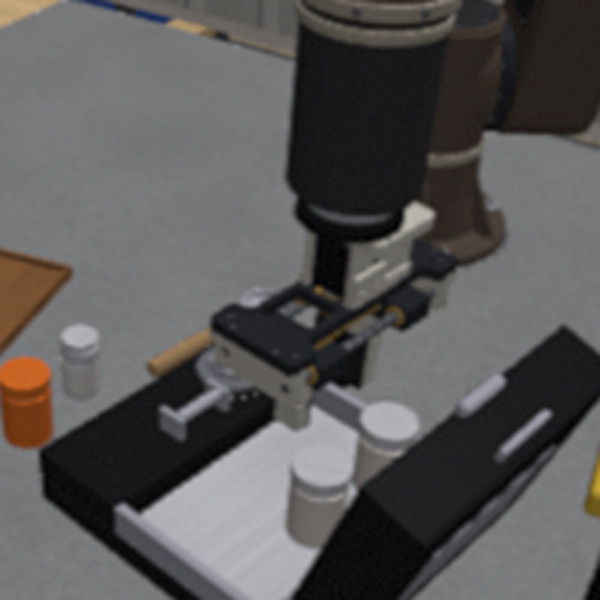

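```bash
python3 -m inch '[{"ax":0,"ay":0,"az":0,"dx":3,"dy":0,"dz":20,"fingers":61},{"ax":0,"ay":0,"az":0,"dx":3,"dy":0,"dz":50,"fingers":61},{"ax":0,"ay":0,"az":0,"dx":3,"dy":0,"dz":78,"fingers":61},{"ax":0,"ay":0,"az":0,"dx":3,"dy":0,"dz":80,"fingers":61},{"ax":0,"ay":0,"az":0,"dx":3,"dy":0,"dz":80,"fingers":44},{"ax":0,"ay":0,"az":0,"dx":3,"dy":0,"dz":80,"fingers":44},{"ax":0,"ay":0,"az":0,"dx":3,"dy":0,"dz":80,"fingers":44},{"ax":0,"ay":0,"az":0,"dx":3,"dy":0,"dz":80,"fingers":44}]';python3 -m inch '[{"ax":0,"ay":0,"az":0,"dx":0,"dy":0,"dz":-30,"fingers":44},{"ax":0,"ay":0,"az":0,"dx":0,"dy":0,"dz":-80,"fingers":44},{"ax":0,"ay":0,"az":0,"dx":0,"dy":0,"dz":-125,"fingers":44},{"ax":0,"ay":0,"az":0,"dx":0,"dy":0,"dz":-125,"fingers":44}]'; python3 go.py .5618 -.3691 .16 12
```

```text
clock: 25.95
tool_pos: [0.5711, 0.1758, 0.0525]
orientation: [179.9, -0.1, 79.5]
force: [-1.2, -0.5, 6.6]
opening: 0.0498
clock: 26.45
tool_pos: [0.5722, 0.1765, 0.1804]
orientation: [179.7, -0.3, 79.5]
force: [0.3, 0.7, -3.4]
opening: 0.0494
t26.4 pos [0.5722 0.1765 0.1804] [179.7  -0.3  79.5] -> d [-538.5   88.7   18.2] a [ 0.1 -0.4 67.5]
```

```bash
python3 -m inch '[{"ax":0,"ay":0,"az":5,"dx":-35,"dy":6,"dz":0,"fingers":44},{"ax":0,"ay":0,"az":14,"dx":-92,"dy":15,"dz":0,"fingers":44},{"ax":0,"ay":0,"az":23,"dx":-150,"dy":25,"dz":0,"fingers":44},{"ax":0,"ay":0,"az":32,"dx":-208,"dy":34,"dz":0,"fingers":44},{"ax":0,"ay":0,"az":41,"dx":-266,"dy":44,"dz":0,"fingers":44},{"ax":0,"ay":0,"az":50,"dx":-324,"dy":53,"dz":0,"fingers":44},{"ax":0,"ay":0,"az":59,"dx":-382,"dy":63,"dz":0,"fingers":44},{"ax":0,"ay":0,"az":66,"dx":-430,"dy":71,"dz":0,"fingers":44}]'; python3 go.py .5618 -.3691 .0475 12
```

```text
clock: 27.45
tool_pos: [0.5607, -0.2623, 0.1747]
orientation: [-179.9, 0.1, 13.2]
force: [1.0, 0.8, -1.7]
opening: 0.0493
t27.4 pos [ 0.5607 -0.2623  0.1747] [-1.799e+02  1.000e-01  1.320e+01] -> d [-23.1 104.4 127.1] a [-0.1  0.1  1.2]
```

```bash
python3 -m inch '[{"ax":0,"ay":0,"az":1,"dx":-12,"dy":52,"dz":0,"fingers":44},{"ax":0,"ay":0,"az":1,"dx":-24,"dy":103,"dz":0,"fingers":44},{"ax":0,"ay":0,"az":1,"dx":-24,"dy":103,"dz":40,"fingers":44},{"ax":0,"ay":0,"az":1,"dx":-24,"dy":103,"dz":90,"fingers":44},{"ax":0,"ay":0,"az":1,"dx":-24,"dy":103,"dz":125,"fingers":44},{"ax":0,"ay":0,"az":1,"dx":-24,"dy":103,"dz":138,"fingers":44},{"ax":0,"ay":0,"az":1,"dx":-24,"dy":103,"dz":141,"fingers":44},{"ax":0,"ay":0,"az":1,"dx":-24,"dy":103,"dz":141,"fingers":44}]'; python3 go.py .5618 -.3691 .0285 12
```

```text
clock: 28.45
tool_pos: [0.5634, -0.3665, 0.0362]
orientation: [179.9, -0.1, 12.5]
force: [0.3, 0.4, -1.9]
opening: 0.0494
t28.4 pos [ 0.5634 -0.3665  0.0362] [ 1.799e+02 -1.000e-01  1.250e+01] -> d [-2.2  2.2  7.7] a [ 0.1 -0.1  0.5]
```

```bash
python3 -m inch '[{"ax":0,"ay":0,"az":0,"dx":-2,"dy":2,"dz":4,"fingers":44},{"ax":0,"ay":0,"az":0,"dx":-2,"dy":2,"dz":7,"fingers":44},{"ax":0,"ay":0,"az":0,"dx":-2,"dy":2,"dz":8,"fingers":44},{"ax":0,"ay":0,"az":0,"dx":-2,"dy":2,"dz":8,"fingers":44}]'
```

```text
clock: 28.95
tool_pos: [0.5614, -0.3688, 0.0286]
orientation: [179.9, -0.1, 12.5]
force: [-2.7, 2.1, 6.2]
opening: 0.0492
```

```bash
python3 -m inch '[{"ax":0,"ay":0,"az":0,"dx":0,"dy":0,"dz":-1,"fingers":62},{"ax":0,"ay":0,"az":0,"dx":0,"dy":0,"dz":-1,"fingers":62},{"ax":0,"ay":0,"az":0,"dx":0,"dy":0,"dz":-1,"fingers":62},{"ax":0,"ay":0,"az":0,"dx":0,"dy":0,"dz":-45,"fingers":62},{"ax":0,"ay":0,"az":0,"dx":0,"dy":0,"dz":-100,"fingers":62},{"ax":0,"ay":0,"az":0,"dx":0,"dy":0,"dz":-135,"fingers":62}]';python3 go.py .4879 .1943 .16 80.3
python3 - <<'E'
from h import *
s=snap('side','s22');a=s['image'][:,:,::-1]
cv2.imwrite('pics/k22.png',cv2.resize(a[100:290,170:420],(800,608),interpolation=cv2.INTER_CUBIC)[:600])
t=snap('top','t22');a=t['image'][:,:,::-1]
cv2.imwrite('pics/k22t.png',cv2.resize(a[130:290,160:360],None,fx=4,fy=3.75,interpolation=cv2.INTER_CUBIC))
E
```

```text
clock: 29.7
tool_pos: [0.5618, -0.3691, 0.1649]
orientation: [179.9, -0.1, 12.5]
force: [1.2, -0.7, -0.0]
opening: 0.0619
t29.7 pos [ 0.5618 -0.3691  0.1649] [ 1.799e+02 -1.000e-01  1.250e+01] -> d [  50.1 -566.     4. ] a [  0.2  -0.  -67.8]
```

View pics/k22.png

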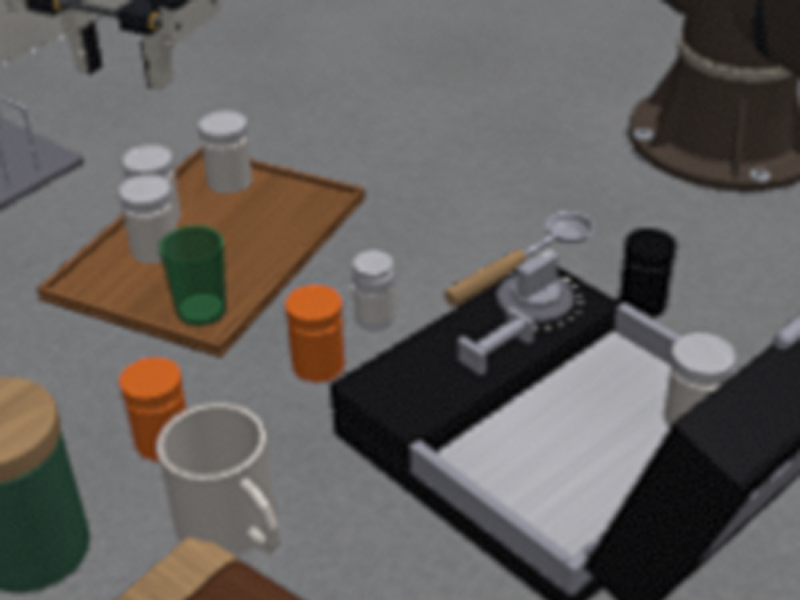

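View pics/k22t.png

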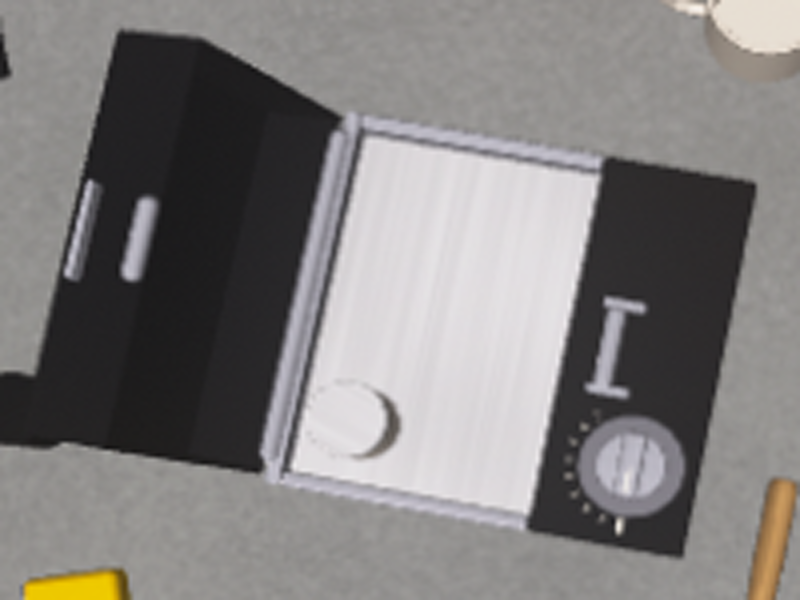

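Run:
```python
import cv2
a=cv2.imread('pics/t22.png')
cv2.imwrite('pics/k23.png',cv2.resize(a[160:310,380:540],None,fx=4,fy=4,interpolation=cv2.INTER_CUBIC))
```

```text
(no output)
```

View pics/k23.png

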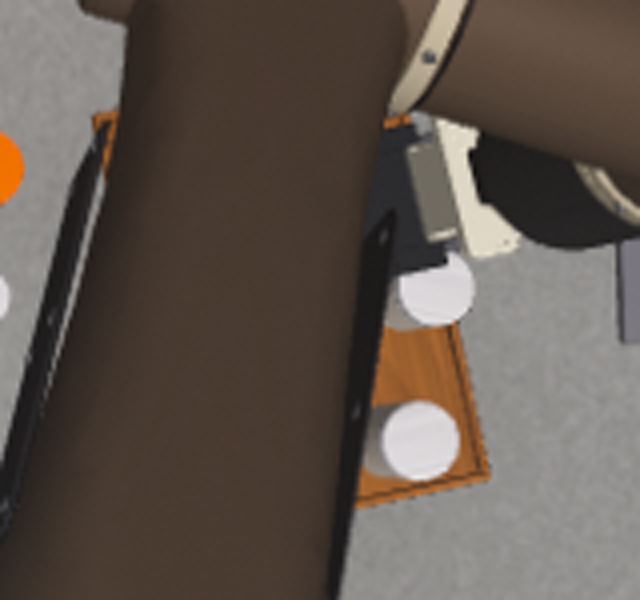

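```bash
cat > tr.py <<'E'
from h import *
T=(0.5182,-0.3324,np.radians(11.99))
def tinv(p):
    c,s=np.cos(T[2]),np.sin(T[2]);return np.array([[c,s],[-s,c]])@(np.array(p)[:2]-T[:2])
E
python3 - <<'E'
from tr import *
s=snapshot('top')
for u in[(437,288),(420,441)]:
    p=atz(s,(u[0]/4+380-.4,u[1]/4+160-.4),.081);print(p,tinv(p))
E
python3 -m inch '[{"ax":0,"ay":0,"az":-4,"dx":3,"dy":-32,"dz":0,"fingers":61},{"ax":0,"ay":0,"az":-13,"dx":8,"dy":-90,"dz":0,"fingers":61},{"ax":0,"ay":0,"az":-22,"dx":13,"dy":-148,"dz":0,"fingers":61},{"ax":0,"ay":0,"az":-31,"dx":18,"dy":-206,"dz":0,"fingers":61},{"ax":0,"ay":0,"az":-40,"dx":23,"dy":-264,"dz":0,"fingers":61},{"ax":0,"ay":0,"az":-49,"dx":28,"dy":-322,"dz":0,"fingers":61},{"ax":0,"ay":0,"az":-58,"dx":33,"dy":-380,"dz":0,"fingers":61},{"ax":0,"ay":0,"az":-65,"dx":38,"dy":-430,"dz":0,"fingers":61}]';python3 go.py .4879 .1943 .13 80.3
```

```text
[ 0.5202632  -0.40876333  0.081     ] [-0.0138456  -0.07512599]
[ 0.42421173 -0.3961092   0.081     ] [-0.10517282 -0.0427941 ]
clock: 30.85
tool_pos: [0.5037, 0.0612, 0.161]
orientation: [-179.9, 0.0, 77.8]
force: [1.0, 0.4, 0.1]
opening: 0.0612
t30.9 pos [0.5037 0.0612 0.161 ] [-179.9    0.    77.8] -> d [126.8 -43.6  31. ] a [-0.1  0.  -2.5]
```

```bash
python3 -m inch '[{"ax":0,"ay":0,"az":-2,"dx":50,"dy":-18,"dz":0,"fingers":61},{"ax":0,"ay":0,"az":-2,"dx":100,"dy":-35,"dz":0,"fingers":61},{"ax":0,"ay":0,"az":-2,"dx":127,"dy":-44,"dz":0,"fingers":61},{"ax":0,"ay":0,"az":-2,"dx":127,"dy":-44,"dz":20,"fingers":61},{"ax":0,"ay":0,"az":-2,"dx":127,"dy":-44,"dz":30,"fingers":61},{"ax":0,"ay":0,"az":-2,"dx":127,"dy":-44,"dz":30,"fingers":61}]';python3 go.py .4879 .1943 .048 80.3;python3 - <<'E'
from tr import *
s=snap('side','s24');a=s['image'][:,:,::-1]
cv2.imwrite('pics/k24.png',cv2.resize(a[70:270,260:460],(600,600),interpolation=cv2.INTER_CUBIC))
t=snap('top','t24');a=t['image'][:,:,::-1]
cv2.imwrite('pics/k24t.png',cv2.resize(a[160:310,380:540],None,fx=4,fy=4,interpolation=cv2.INTER_CUBIC))
E
```

```text
clock: 31.6
tool_pos: [0.4887, 0.192, 0.1307]
orientation: [-179.9, 0.1, 79.5]
force: [0.6, -0.5, 1.1]
opening: 0.0608
t31.6 pos [0.4887 0.192  0.1307] [-1.799e+02  1.000e-01  7.950e+01] -> d [ 2.3 -1.  82.7] a [-0.1  0.1 -0.8]
```

View pics/k24.png

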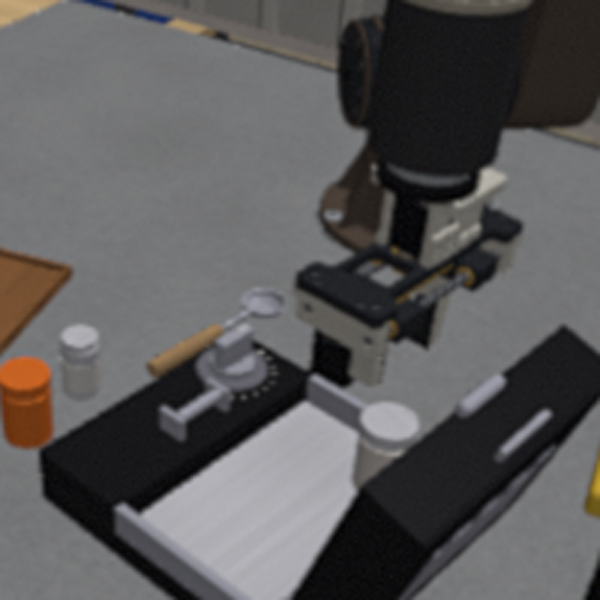

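View pics/k24t.png

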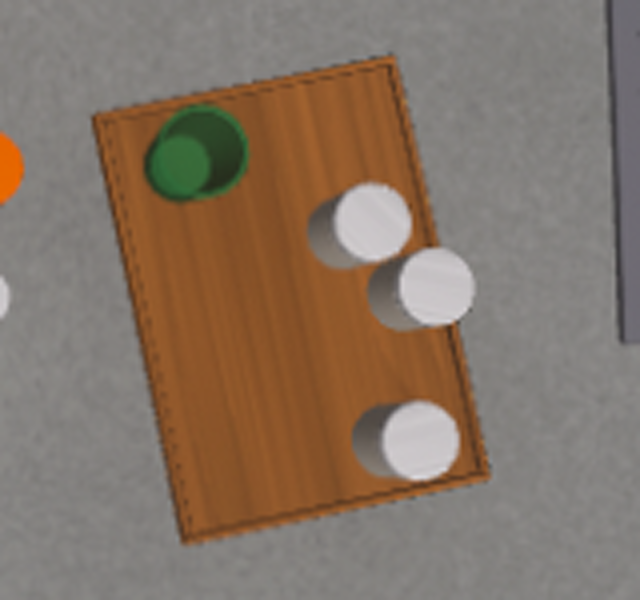

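```bash
python3 -m inch '[{"ax":0,"ay":0,"az":0,"dx":2,"dy":-1,"dz":20,"fingers":61},{"ax":0,"ay":0,"az":0,"dx":2,"dy":-1,"dz":50,"fingers":61},{"ax":0,"ay":0,"az":0,"dx":2,"dy":-1,"dz":78,"fingers":61},{"ax":0,"ay":0,"az":0,"dx":2,"dy":-1,"dz":81,"fingers":61},{"ax":0,"ay":0,"az":0,"dx":2,"dy":-1,"dz":81,"fingers":44},{"ax":0,"ay":0,"az":0,"dx":2,"dy":-1,"dz":81,"fingers":44},{"ax":0,"ay":0,"az":0,"dx":2,"dy":-1,"dz":81,"fingers":44},{"ax":0,"ay":0,"az":0,"dx":2,"dy":-1,"dz":81,"fingers":44}]';python3 -m inch '[{"ax":0,"ay":0,"az":0,"dx":0,"dy":0,"dz":-30,"fingers":44},{"ax":0,"ay":0,"az":0,"dx":0,"dy":0,"dz":-80,"fingers":44},{"ax":0,"ay":0,"az":0,"dx":0,"dy":0,"dz":-125,"fingers":44},{"ax":0,"ay":0,"az":0,"dx":0,"dy":0,"dz":-125,"fingers":44}]'; python3 go.py .4589 -.2939 .16 12
```

```text
clock: 32.7
tool_pos: [0.4895, 0.1956, 0.0522]
orientation: [179.9, -0.1, 79.5]
force: [-1.5, 0.4, 6.8]
opening: 0.0492
clock: 33.2
tool_pos: [0.4907, 0.1965, 0.18]
orientation: [179.7, -0.3, 79.5]
force: [-0.3, 0.6, -3.1]
opening: 0.0493
t33.2 pos [0.4907 0.1965 0.18  ] [179.7  -0.3  79.5] -> d [-488.1   57.7   17.5] a [ 0.1 -0.4 67.5]
```

```bash
python3 -m inch '[{"ax":0,"ay":0,"az":5,"dx":-35,"dy":4,"dz":0,"fingers":44},{"ax":0,"ay":0,"az":14,"dx":-90,"dy":11,"dz":0,"fingers":44},{"ax":0,"ay":0,"az":23,"dx":-145,"dy":17,"dz":0,"fingers":44},{"ax":0,"ay":0,"az":32,"dx":-200,"dy":24,"dz":0,"fingers":44},{"ax":0,"ay":0,"az":41,"dx":-255,"dy":30,"dz":0,"fingers":44},{"ax":0,"ay":0,"az":50,"dx":-310,"dy":37,"dz":0,"fingers":44},{"ax":0,"ay":0,"az":59,"dx":-365,"dy":43,"dz":0,"fingers":44},{"ax":0,"ay":0,"az":66,"dx":-420,"dy":50,"dz":0,"fingers":44}]'; python3 go.py .4589 -.2939 .0475 12
```

```text
clock: 34.2
tool_pos: [0.4605, -0.2285, 0.1751]
orientation: [-180.0, 0.0, 13.3]
force: [1.2, 0.5, -1.6]
opening: 0.0498
t34.2 pos [ 0.4605 -0.2285  0.1751] [-180.     0.    13.3] -> d [-16.4  63.4 127.5] a [-0.   0.   1.3]
```

```bash
python3 -m inch '[{"ax":0,"ay":0,"az":1,"dx":-8,"dy":32,"dz":0,"fingers":44},{"ax":0,"ay":0,"az":1,"dx":-17,"dy":64,"dz":0,"fingers":44},{"ax":0,"ay":0,"az":1,"dx":-17,"dy":64,"dz":40,"fingers":44},{"ax":0,"ay":0,"az":1,"dx":-17,"dy":64,"dz":90,"fingers":44},{"ax":0,"ay":0,"az":1,"dx":-17,"dy":64,"dz":125,"fingers":44},{"ax":0,"ay":0,"az":1,"dx":-17,"dy":64,"dz":138,"fingers":44},{"ax":0,"ay":0,"az":1,"dx":-17,"dy":64,"dz":141,"fingers":44},{"ax":0,"ay":0,"az":1,"dx":-17,"dy":64,"dz":141,"fingers":44}]'; python3 go.py .4589 -.2939 .0283 12;python3 - <<'E'
from tr import *
s=snap('side','s25');a=s['image'][:,:,::-1]
cv2.imwrite('pics/k25.png',cv2.resize(a[70:270,160:360],(600,600),interpolation=cv2.INTER_CUBIC))
E
```

```text
clock: 35.2
tool_pos: [0.4608, -0.2934, 0.036]
orientation: [180.0, -0.1, 12.5]
force: [0.7, -0.6, -1.1]
opening: 0.0493
t35.2 pos [ 0.4608 -0.2934  0.036 ] [ 1.80e+02 -1.00e-01  1.25e+01] -> d [-2.   0.1  7.7] a [ 0.  -0.1  0.5]
```

View pics/k25.png

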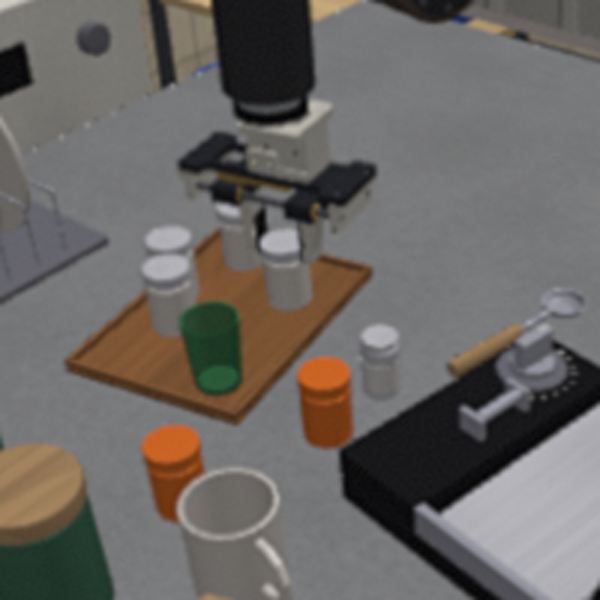

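Clear. Set it down and release, then retreat.

```bash
python3 -m inch '[{"ax":0,"ay":0,"az":0,"dx":0,"dy":0,"dz":4,"fingers":44},{"ax":0,"ay":0,"az":0,"dx":0,"dy":0,"dz":7,"fingers":44},{"ax":0,"ay":0,"az":0,"dx":0,"dy":0,"dz":8,"fingers":44},{"ax":0,"ay":0,"az":0,"dx":0,"dy":0,"dz":8,"fingers":44}]' && python3 -m inch '[{"ax":0,"ay":0,"az":0,"dx":0,"dy":0,"dz":-1,"fingers":60},{"ax":0,"ay":0,"az":0,"dx":0,"dy":0,"dz":-1,"fingers":60},{"ax":0,"ay":0,"az":0,"dx":0,"dy":0,"dz":-1,"fingers":60},{"ax":0,"ay":0,"az":0,"dx":0,"dy":0,"dz":-45,"fingers":60},{"ax":0,"ay":0,"az":0,"dx":0,"dy":0,"dz":-100,"fingers":60},{"ax":0,"ay":0,"az":0,"dx":0,"dy":0,"dz":-150,"fingers":60},{"ax":0,"ay":0,"az":0,"dx":0,"dy":0,"dz":-200,"fingers":20}]';python3 - <<'E'
from tr import *
s=snap('side','s26');a=s['image'][:,:,::-1]
cv2.imwrite('pics/k26.png',cv2.resize(a[100:300,170:470],(800,533),interpolation=cv2.INTER_CUBIC))
print(get_obs()['tool_pos'],get_obs()['joint_pos'])
E
```

```text
clock: 35.75
tool_pos: [0.4605, -0.2932, 0.0282]
orientation: [180.0, -0.1, 12.5]
force: [-2.3, 4.0, 8.7]
opening: 0.0493
clock: 36.62
tool_pos: [0.4597, -0.2931, 0.2287]
orientation: [180.0, -0.0, 12.5]
force: [1.5, -0.4, -0.7]
opening: 0.0547
[ 0.46254628 -0.29505411  0.23609836] [-11.93274438   6.62778742 -11.759519     0.18138887 -71.06023628
 114.44277347]
```

View pics/k26.png

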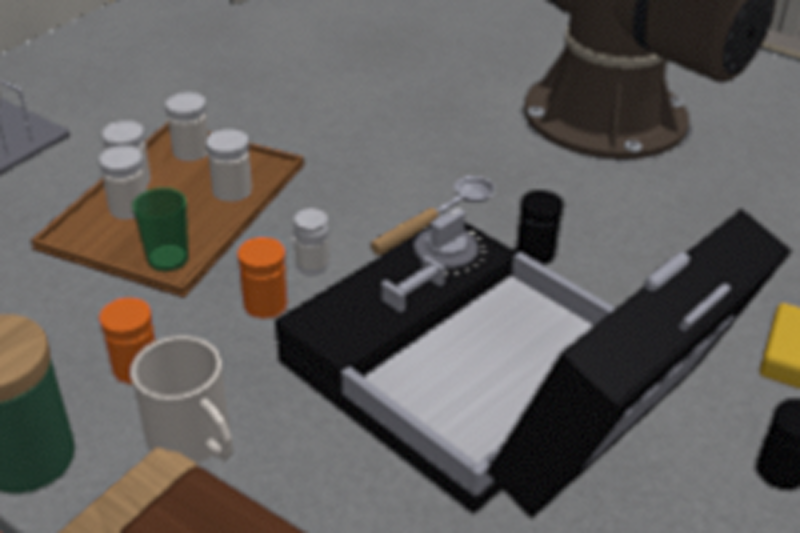

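```bash
python3 go.py .6026 .406 .30 80.3
python3 - <<'E'
from tr import *
t=snap('top','t27')
for n,u,z in[('bowl',(225,105),.05),('black',(163,239),.075),('yellow',(180,302),.03),('toaster',(155,150),.15)]: print(n,atz(t,u,z))
a=t['image'][:,:,::-1]
cv2.imwrite('pics/k27.png',cv2.resize(a[150:310,380:540],None,fx=4,fy=3.75,interpolation=cv2.INTER_CUBIC))
E
python3 -m inch '[{"ax":0,"ay":0,"az":0,"dx":0,"dy":0,"dz":-30,"fingers":0},{"ax":0,"ay":0,"az":0,"dx":0,"dy":0,"dz":-64,"fingers":0},{"ax":0,"ay":0,"az":0,"dx":0,"dy":0,"dz":-64,"fingers":0}]'; python3 go.py .6026 .406 .30 80.3
```

```text
t36.7 pos [ 0.4625 -0.2951  0.2361] [179.6  -0.4  12.6] -> d [ 289.7 -653.3  -66.1] a [  0.6  -0.2 -67.7]
bowl [0.85062908 0.27500143 0.05      ]
black [0.49060013 0.41476229 0.075     ]
yellow [0.33032655 0.37751086 0.03      ]
toaster [0.70348993 0.4224465  0.15      ]
clock: 37.1
tool_pos: [0.4612, -0.2939, 0.2935]
orientation: [179.8, -0.2, 12.5]
force: [1.0, 0.0, -1.0]
opening: 0.0176
t37.1 pos [ 0.4612 -0.2939  0.2935] [179.8  -0.2  12.5] -> d [ 289.7 -652.6   -7.1] a [  0.3  -0.1 -67.8]
```

View pics/k27.png

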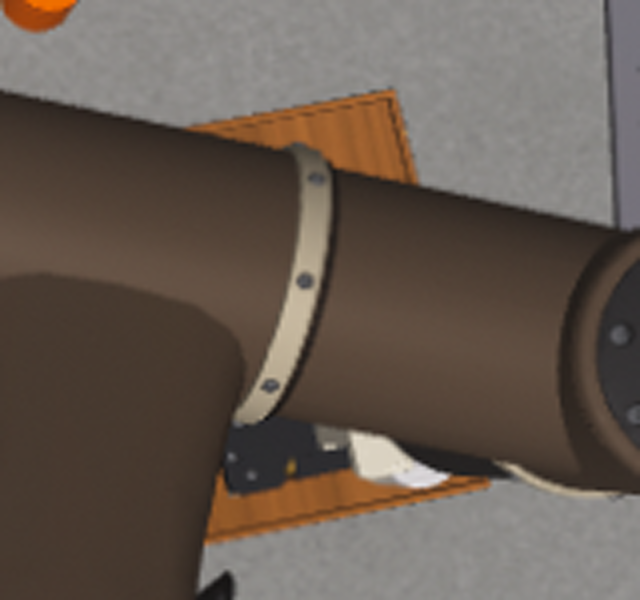

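```bash
python3 go.py .5434 .416 .29 80.3; python3 -m inch '[{"ax":0,"ay":0,"az":-4,"dx":10,"dy":-30,"dz":0,"fingers":0},{"ax":0,"ay":0,"az":-13,"dx":30,"dy":-85,"dz":0,"fingers":0},{"ax":0,"ay":0,"az":-22,"dx":49,"dy":-142,"dz":0,"fingers":0},{"ax":0,"ay":0,"az":-31,"dx":69,"dy":-199,"dz":0,"fingers":0},{"ax":0,"ay":0,"az":-40,"dx":89,"dy":-256,"dz":0,"fingers":0},{"ax":0,"ay":0,"az":-49,"dx":109,"dy":-313,"dz":0,"fingers":0},{"ax":0,"ay":0,"az":-58,"dx":129,"dy":-370,"dz":0,"fingers":0},{"ax":0,"ay":0,"az":-65,"dx":148,"dy":-427,"dz":0,"fingers":0}]';python3 go.py .5434 .416 .29 80.3
```

```text
t37.1 pos [ 0.4612 -0.2939  0.2935] [179.8  -0.2  12.5] -> d [ 234.1 -675.2    2.6] a [  0.3  -0.1 -67.8]
clock: 38.1
tool_pos: [0.5115, 0.1578, 0.2902]
orientation: [-180.0, 0.0, 77.8]
force: [0.8, -0.9, 0.8]
opening: 0.0004
t38.1 pos [0.5115 0.1578 0.2902] [-180.     0.    77.8] -> d [ 2.592e+02 -2.340e+01  1.000e-01] a [-0.   0.  -2.5]
```

```bash
python3 -m inch '[{"ax":0,"ay":0,"az":-2,"dx":50,"dy":-5,"dz":0,"fingers":0},{"ax":0,"ay":0,"az":-2,"dx":100,"dy":-9,"dz":0,"fingers":0},{"ax":0,"ay":0,"az":-2,"dx":155,"dy":-14,"dz":0,"fingers":0},{"ax":0,"ay":0,"az":-2,"dx":210,"dy":-19,"dz":0,"fingers":0},{"ax":0,"ay":0,"az":-2,"dx":259,"dy":-23,"dz":0,"fingers":0},{"ax":0,"ay":0,"az":-2,"dx":259,"dy":-23,"dz":0,"fingers":0}]';python3 go.py .5434 .416 .29 80.3;python3 - <<'E'
from tr import *
t=snap('top','t28');s=snap('side','s28')
E
```

```text
clock: 38.85
tool_pos: [0.5448, 0.4165, 0.2873]
orientation: [-179.9, 0.2, 79.7]
force: [-0.1, -0.4, -0.8]
opening: 0.0006
t38.9 pos [0.5448 0.4165 0.2873] [-179.9    0.2   79.7] -> d [-0.7 -1.3 -2.7] a [-0.1  0.2 -0.6]
```

View pics/t28.png

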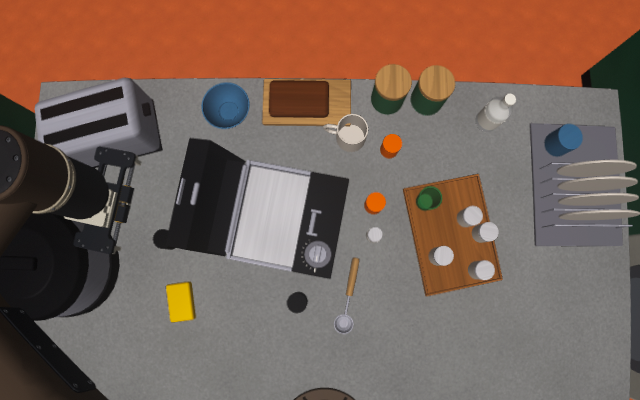

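View pics/s28.png

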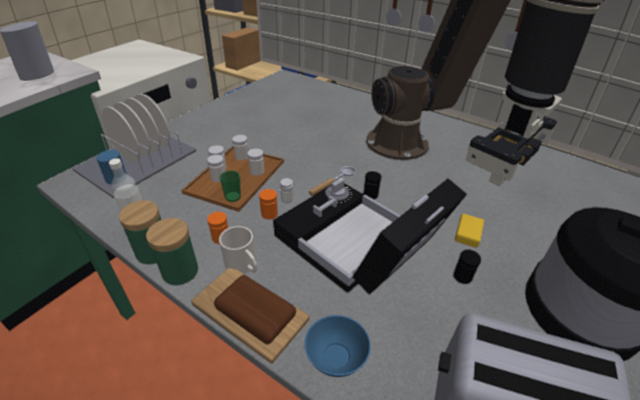

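Run:
```python
from tr import *
t=snapshot('top')
for u in[(118,260),(110,240),(160,150),(75,175)]:
  print(u,[np.round(atz(t,u,z)[:2],3) for z in(.1,.2,.25)])
import math
m=(0.5502,0.1004,math.radians(-9.72))
for y in (.285,):
  for x in(-.06,-.157,.037):
    c,si=math.cos(m[2]),math.sin(m[2]);print(x,y,m[0]+c*x-si*y,m[1]+si*x+c*y)
```

```text
(118, 260) [array([0.434, 0.521]), array([0.434, 0.479]), array([0.433, 0.458])]
(110, 240) [array([0.484, 0.545]), array([0.479, 0.501]), array([0.477, 0.479])]
(160, 150) [array([0.715, 0.427]), array([0.692, 0.392]), array([0.68 , 0.375])]
(75, 175) [array([0.649, 0.653]), array([0.631, 0.6  ]), array([0.622, 0.574])]
-0.06 0.285 0.5391788560341892 0.3914387163002285
-0.157 0.285 0.4435713303047365 0.40781556043736367
0.037 0.285 0.6347863817636421 0.3750618721630933
```

```bash
python3 go.py .5392 .3914 .15 80.3; python3 -m inch '[{"ax":0,"ay":0,"az":-1,"dx":-25,"dy":2,"dz":0,"fingers":0},{"ax":0,"ay":0,"az":-1,"dx":-25,"dy":2,"dz":0,"fingers":0},{"ax":0,"ay":0,"az":-1,"dx":-25,"dy":1,"dz":40,"fingers":0},{"ax":0,"ay":0,"az":-1,"dx":-25,"dy":1,"dz":85,"fingers":0},{"ax":0,"ay":0,"az":-1,"dx":-25,"dy":1,"dz":110,"fingers":0},{"ax":0,"ay":0,"az":-1,"dx":-25,"dy":1,"dz":110,"fingers":0}]';python3 go.py .5392 .3914 .15 80.3;python3 - <<'E'
from tr import *
s=snap('side','s29');a=s['image'][:,:,::-1]
cv2.imwrite('pics/k29.png',cv2.resize(a[80:300,360:600],(654,600),interpolation=cv2.INTER_CUBIC))
E
```

```text
t39.0 pos [0.5452 0.4131 0.29  ] [-1.80e+02  1.00e-01  7.95e+01] -> d [-22.3  -1.9 140. ] a [-0.   0.1 -0.8]
clock: 39.75
tool_pos: [0.5411, 0.3874, 0.1792]
orientation: [-179.9, 0.2, 80.5]
force: [0.2, 0.6, -0.1]
opening: 0.0004
t39.8 pos [0.5411 0.3874 0.1792] [-179.9    0.2   80.5] -> d [ 3.7 -2.4 29.2] a [-0.1  0.2  0.2]
```

View pics/k29.png

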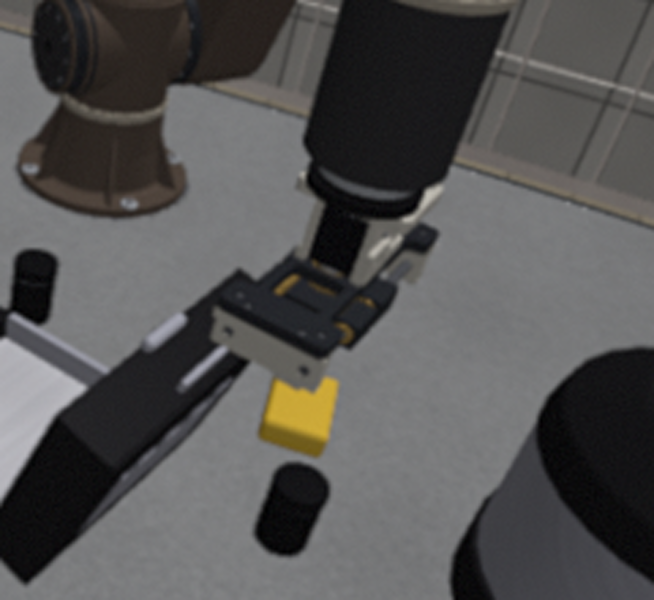

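```bash
python3 -m inch '[{"ax":0,"ay":0,"az":0,"dx":0,"dy":0,"dz":20,"fingers":0},{"ax":0,"ay":0,"az":0,"dx":0,"dy":0,"dz":35,"fingers":0},{"ax":0,"ay":0,"az":0,"dx":0,"dy":0,"dz":35,"fingers":0},{"ax":0,"ay":0,"az":0,"dx":-15,"dy":0,"dz":35,"fingers":0},{"ax":0,"ay":0,"az":0,"dx":-30,"dy":0,"dz":35,"fingers":0},{"ax":0,"ay":0,"az":0,"dx":-40,"dy":0,"dz":33,"fingers":0},{"ax":0,"ay":0,"az":0,"dx":-40,"dy":0,"dz":33,"fingers":0}]';python3 - <<'E'
from tr import *
s=snap('side','s30');a=s['image'][:,:,::-1]
cv2.imwrite('pics/k30.png',cv2.resize(a[80:300,340:580],(654,600),interpolation=cv2.INTER_CUBIC))
E
```

```text
clock: 40.67
tool_pos: [0.5362, 0.3496, 0.1502]
orientation: [179.9, -0.2, 80.5]
force: [0.7, 3.7, 2.8]
opening: -0.0
```

View pics/k30.png

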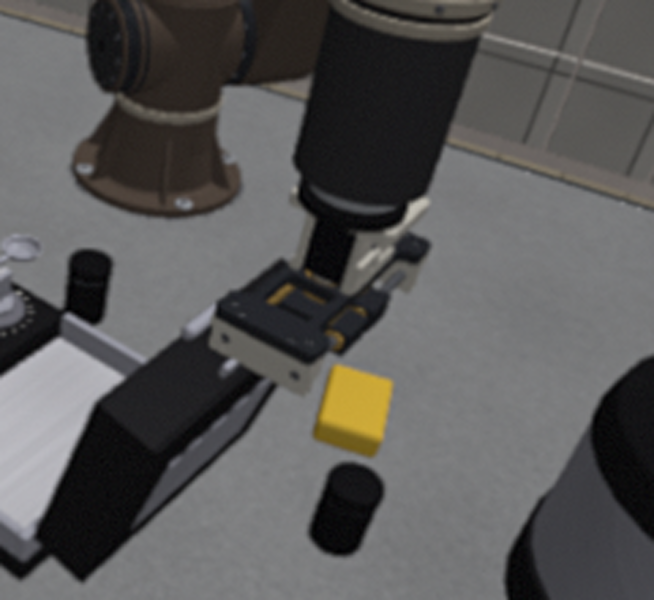

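```bash
python3 -m inch '[{"ax":0,"ay":0,"az":0,"dx":-10,"dy":0,"dz":-10,"fingers":0},{"ax":0,"ay":0,"az":0,"dx":-20,"dy":0,"dz":-18,"fingers":0},{"ax":0,"ay":0,"az":0,"dx":-33,"dy":0,"dz":-24,"fingers":0},{"ax":0,"ay":0,"az":0,"dx":-46,"dy":0,"dz":-28,"fingers":0},{"ax":0,"ay":0,"az":0,"dx":-60,"dy":0,"dz":-32,"fingers":0},{"ax":0,"ay":0,"az":0,"dx":-75,"dy":0,"dz":-34,"fingers":0},{"ax":0,"ay":0,"az":0,"dx":-75,"dy":0,"dz":-34,"fingers":0}]';python3 - <<'E'
from tr import *
s=snap('side','s31');a=s['image'][:,:,::-1]
cv2.imwrite('pics/k31.png',cv2.resize(a[80:300,320:560],(654,600),interpolation=cv2.INTER_CUBIC))
E
```

```text
clock: 41.6
tool_pos: [0.5229, 0.2737, 0.1825]
orientation: [180.0, 0.0, 80.5]
force: [0.3, 0.5, 0.0]
opening: 0.0002
```

View pics/k31.png

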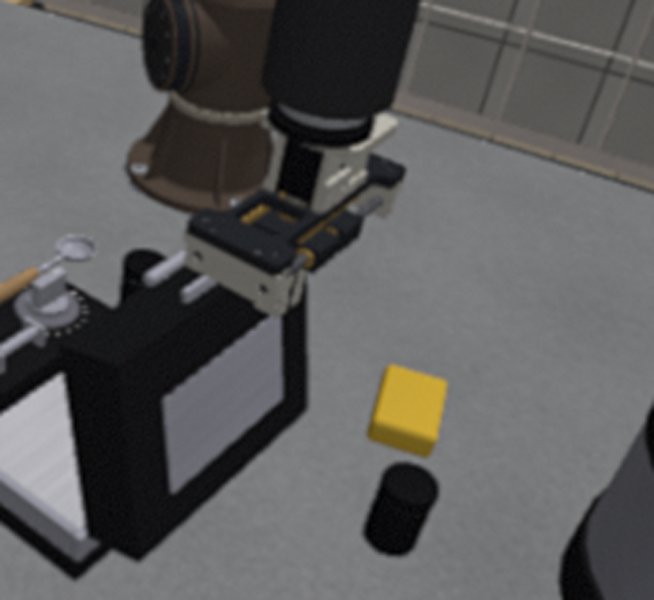

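```bash
python3 -m inch '[{"ax":0,"ay":0,"az":0,"dx":-20,"dy":0,"dz":0,"fingers":0},{"ax":0,"ay":0,"az":0,"dx":-40,"dy":0,"dz":0,"fingers":0},{"ax":0,"ay":0,"az":0,"dx":-55,"dy":0,"dz":10,"fingers":0},{"ax":0,"ay":0,"az":0,"dx":-70,"dy":0,"dz":22,"fingers":0},{"ax":0,"ay":0,"az":0,"dx":-84,"dy":0,"dz":30,"fingers":0},{"ax":0,"ay":0,"az":0,"dx":-97,"dy":0,"dz":36,"fingers":0},{"ax":0,"ay":0,"az":0,"dx":-97,"dy":0,"dz":36,"fingers":0}]';python3 - <<'E'
from tr import *
s=snap('side','s32');a=s['image'][:,:,::-1]
cv2.imwrite('pics/k32.png',cv2.resize(a[80:300,280:520],(654,600),interpolation=cv2.INTER_CUBIC))
E
```

```text
clock: 42.52
tool_pos: [0.5059, 0.1782, 0.145]
orientation: [-179.9, 0.1, 80.4]
force: [-0.1, -0.3, 0.3]
opening: 0.0006
```

View pics/k32.png

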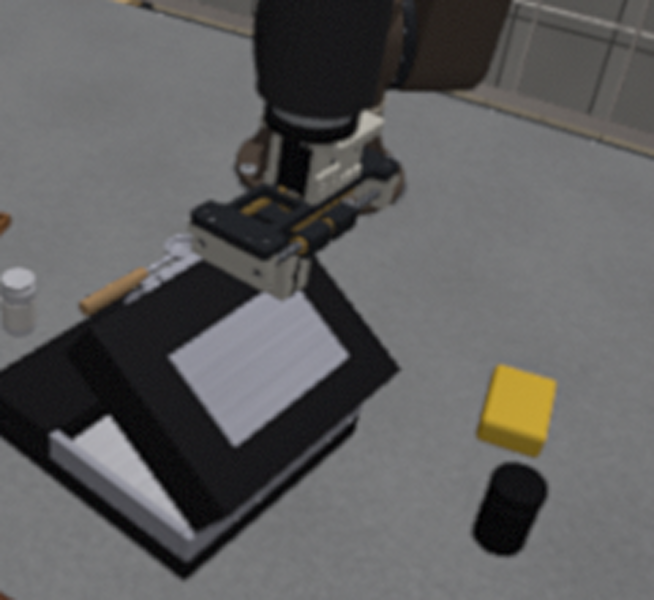

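```bash
python3 -m inch '[{"ax":0,"ay":0,"az":0,"dx":-15,"dy":0,"dz":2,"fingers":0},{"ax":0,"ay":0,"az":0,"dx":-30,"dy":0,"dz":5,"fingers":0},{"ax":0,"ay":0,"az":0,"dx":-45,"dy":0,"dz":10,"fingers":0},{"ax":0,"ay":0,"az":0,"dx":-60,"dy":0,"dz":16,"fingers":0},{"ax":0,"ay":0,"az":0,"dx":-70,"dy":0,"dz":24,"fingers":0},{"ax":0,"ay":0,"az":0,"dx":-70,"dy":0,"dz":24,"fingers":0}]';python3 - <<'E'
from tr import *
s=snap('side','s33');a=s['image'][:,:,::-1]
cv2.imwrite('pics/k33.png',cv2.resize(a[80:300,260:500],(654,600),interpolation=cv2.INTER_CUBIC))
E
python3 go.py .5452 .0708 .14 80.3
```

```text
clock: 43.32
tool_pos: [0.4945, 0.1094, 0.121]
orientation: [-179.9, 0.1, 80.4]
force: [-0.6, 0.2, 0.2]
opening: 0.0005
t43.4 pos [0.495  0.11   0.1215] [-1.80e+02  1.00e-01  8.05e+01] -> d [-30.4  55.9 -18.5] a [-0.   0.1  0.2]
```

View pics/k33.png

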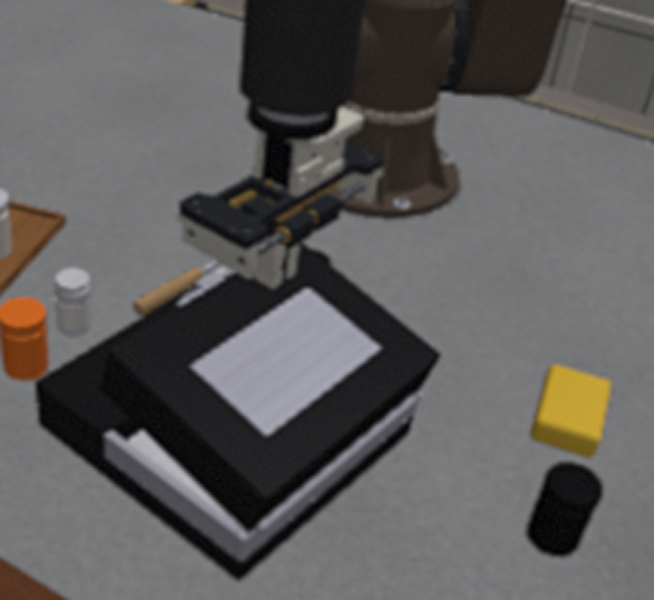

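```bash
python3 -m inch '[{"ax":0,"ay":0,"az":0,"dx":0,"dy":0,"dz":-22,"fingers":0},{"ax":0,"ay":0,"az":0,"dx":-15,"dy":28,"dz":-24,"fingers":0},{"ax":0,"ay":0,"az":0,"dx":-30,"dy":56,"dz":-24,"fingers":0},{"ax":0,"ay":0,"az":0,"dx":-30,"dy":56,"dz":-10,"fingers":0},{"ax":0,"ay":0,"az":0,"dx":-30,"dy":56,"dz":3,"fingers":0},{"ax":0,"ay":0,"az":0,"dx":-30,"dy":56,"dz":14,"fingers":0},{"ax":0,"ay":0,"az":0,"dx":-30,"dy":56,"dz":14,"fingers":0}]'
```

```text
clock: 44.25
tool_pos: [0.5446, 0.0721, 0.1068]
orientation: [-179.9, 0.1, 80.6]
force: [0.5, -0.0, 0.2]
opening: 0.0004
```

```bash
python3 -m inch '[{"ax":0,"ay":0,"az":0,"dx":0,"dy":0,"dz":4,"fingers":0},{"ax":0,"ay":0,"az":0,"dx":0,"dy":0,"dz":8,"fingers":0},{"ax":0,"ay":0,"az":0,"dx":0,"dy":0,"dz":12,"fingers":0},{"ax":0,"ay":0,"az":0,"dx":0,"dy":0,"dz":15,"fingers":0},{"ax":0,"ay":0,"az":0,"dx":0,"dy":0,"dz":15,"fingers":0}]';python3 -m inch '[{"ax":0,"ay":0,"az":0,"dx":0,"dy":0,"dz":2,"fingers":0},{"ax":0,"ay":0,"az":0,"dx":0,"dy":0,"dz":4,"fingers":0},{"ax":0,"ay":0,"az":0,"dx":0,"dy":0,"dz":4,"fingers":0}]'
```

```text
clock: 44.88
tool_pos: [0.5456, 0.0704, 0.094]
orientation: [180.0, 0.1, 80.5]
force: [-2.6, -5.6, 8.8]
opening: 0.0004
clock: 45.25
tool_pos: [0.5459, 0.0709, 0.0897]
orientation: [180.0, 0.1, 80.5]
force: [-0.9, -4.4, 4.9]
opening: 0.0004
```

```bash
python3 -m inch '[{"ax":0,"ay":0,"az":0,"dx":0,"dy":0,"dz":2,"fingers":0},{"ax":0,"ay":0,"az":0,"dx":0,"dy":0,"dz":4,"fingers":0},{"ax":0,"ay":0,"az":0,"dx":0,"dy":0,"dz":4,"fingers":0}]'; python3 -m inch '[{"ax":0,"ay":0,"az":0,"dx":0,"dy":0,"dz":2,"fingers":0},{"ax":0,"ay":0,"az":0,"dx":0,"dy":0,"dz":4,"fingers":0},{"ax":0,"ay":0,"az":0,"dx":0,"dy":0,"dz":4,"fingers":0}]'
python3 - <<'E'
from tr import *
s=snap('side','s34');a=s['image'][:,:,::-1]
cv2.imwrite('pics/k34.png',cv2.resize(a[80:300,260:500],(654,600),interpolation=cv2.INTER_CUBIC))
E
```

```text
clock: 45.62
tool_pos: [0.5455, 0.072, 0.0846]
orientation: [-180.0, -0.0, 80.5]
force: [0.4, 0.3, 0.3]
opening: 0.0009
clock: 46.0
tool_pos: [0.5459, 0.0721, 0.0834]
orientation: [179.9, -0.0, 80.6]
force: [-10.5, 0.1, 23.7]
opening: 0.0003
```

View pics/k34.png

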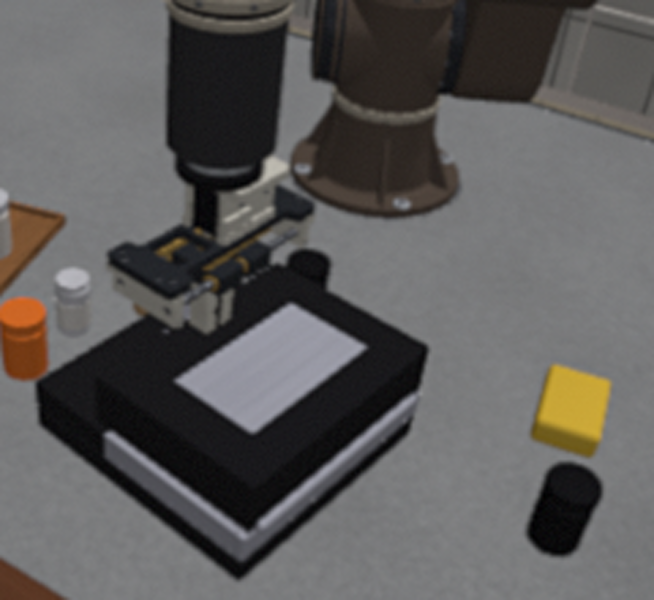

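```bash
python3 -m inch '[{"ax":0,"ay":0,"az":0,"dx":0,"dy":0,"dz":-40,"fingers":0},{"ax":0,"ay":0,"az":0,"dx":0,"dy":0,"dz":-90,"fingers":0},{"ax":0,"ay":0,"az":0,"dx":-40,"dy":0,"dz":-130,"fingers":0},{"ax":0,"ay":0,"az":0,"dx":-80,"dy":-10,"dz":-130,"fingers":0},{"ax":0,"ay":0,"az":0,"dx":-80,"dy":-10,"dz":-130,"fingers":0},{"ax":0,"ay":0,"az":0,"dx":-80,"dy":-10,"dz":-130,"fingers":0}]';python3 - <<'E'
from tr import *
s=snap('side','s35');a=s['image'][:,:,::-1]
cv2.imwrite('pics/k35.png',cv2.resize(a[100:300,170:470],(800,533),interpolation=cv2.INTER_CUBIC))
t=snap('top','t35')
E
```

```text
clock: 46.8
tool_pos: [0.5227, -0.0052, 0.2108]
orientation: [180.0, -0.0, 80.5]
force: [-0.7, 0.2, -0.1]
opening: 0.0004
```

View pics/k35.png

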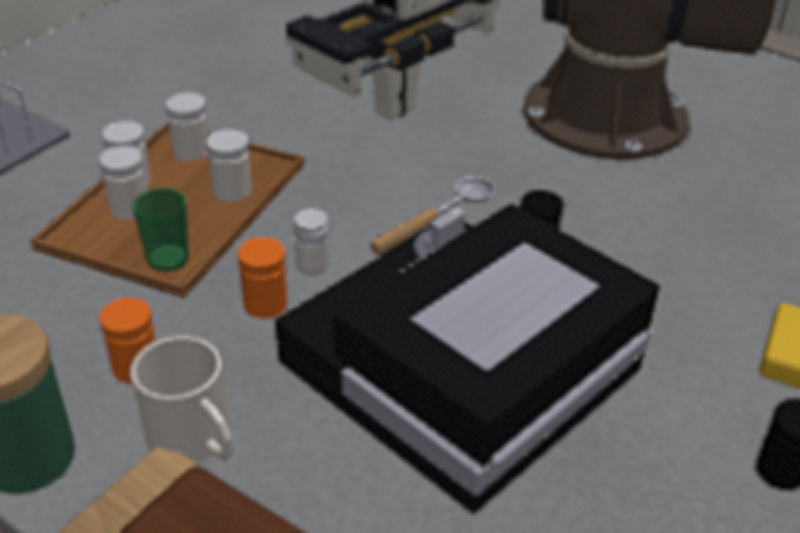

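View pics/t35.png

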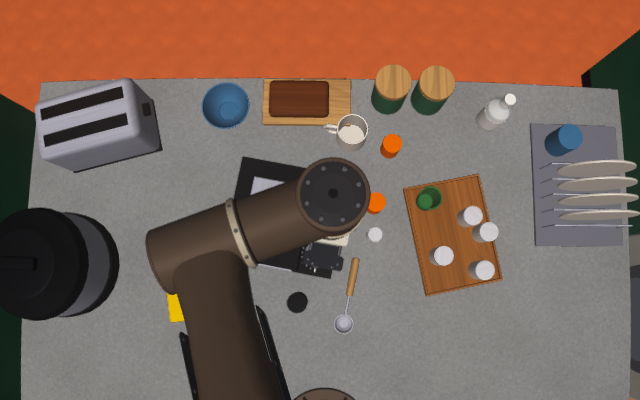

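Run:
```python
from tr import *
import math
t=snapshot('top')
g=cv2.cvtColor(t['image'],cv2.COLOR_RGB2GRAY)[160:310,380:540]
g=cv2.resize(g,None,fx=4,fy=4,interpolation=cv2.INTER_CUBIC)
c=cv2.HoughCircles(g,cv2.HOUGH_GRADIENT,1.5,60,param1=100,param2=30,minRadius=32,maxRadius=46)
for u in c[0]:
    p=atz(t,((u[0]+.5)/4-.5+380,(u[1]+.5)/4-.5+160),.081);print(u,tinv(p))
s=snapshot('side');m=(0.5502,0.1004,math.radians(-9.72))
im=s['image'][:,:,::-1].copy()
for th,col in((0,(0,255,0)),(.05,(0,0,255))):
  for x in(-.125,.125):
    y=.135-.185*math.cos(th)+.058*math.sin(th);z=.062+.185*math.sin(th)+.058*math.cos(th)
    cc,si=math.cos(m[2]),math.sin(m[2]);p=proj(s,(m[0]+cc*x-si*y,m[1]+si*x+cc*y,z));print(th,x,p);cv2.circle(im,(round(p[0]),round(p[1])),0,col,-1)
cv2.imwrite('pics/k36.png',cv2.resize(im[160:240,270:400],None,fx=6,fy=6,interpolation=cv2.INTER_NEAREST))
```

```text
[372.75 221.25  37.85] [ 0.03547979 -0.04392295]
[437.25 285.75  38.15] [-0.01256806 -0.07566048]
[420.75 441.75  39.35] [-0.10580316 -0.04321422]
[254.25 384.75  40.7 ] [-0.04951902  0.05316951]
0 -0.125 (np.float64(361.55141748434), np.float64(174.4013748909205))
0 0.125 (np.float64(295.2856853632323), np.float64(216.04777967587293))
0.05 -0.125 (np.float64(362.72667936497885), np.float64(172.16941665178553))
0.05 0.125 (np.float64(296.097126732213), np.float64(213.81108201590604))
```

View pics/k36.png

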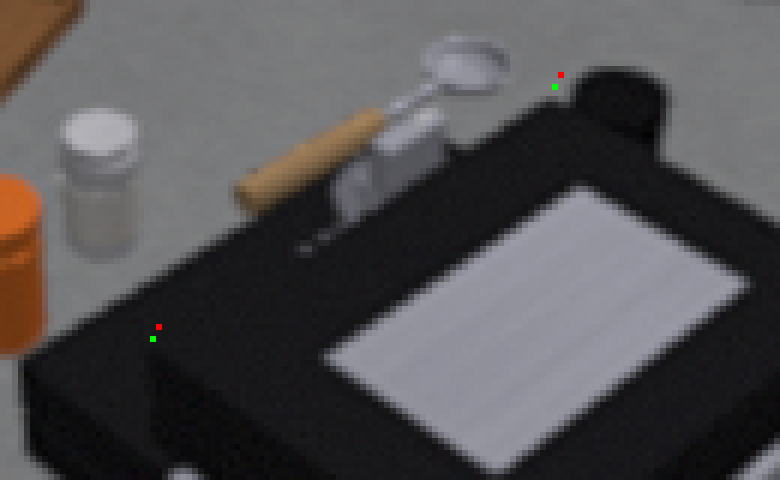

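Run:
```python
from tr import *
import math
t=snapshot('top');m2=math.radians(-9.72)
a=math.pi+m2;u=np.array([math.cos(a),math.sin(a)])*.021;k=np.array([.4615,.0217])
p=np.array(proj(t,(*(k+u),.104)));q=np.array(proj(t,(*(k-u),.104)));d=p-q;print(d,d[0]/d[1])
import cv2
im=cv2.imread('pics/t28.png')
cv2.imwrite('pics/k37.png',cv2.resize(im[236:272,300:336],None,fx=16,fy=16,interpolation=cv2.INTER_CUBIC))
```

```text
[-3.17627389 17.03269839] -0.18648095657223865
```

View pics/k37.png

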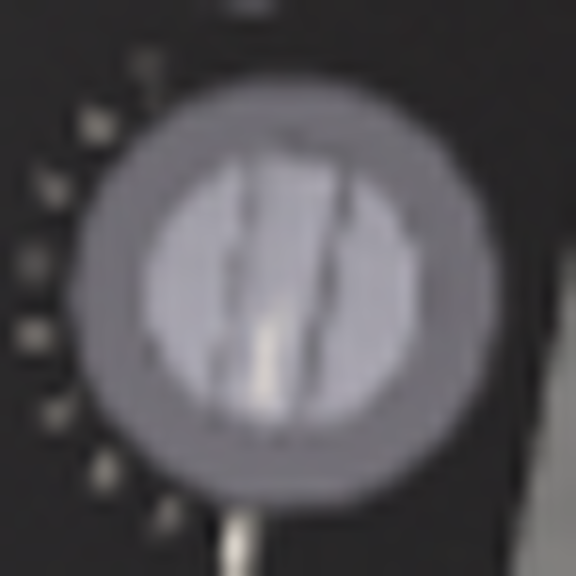

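```bash
python3 -c "
from plant import *
print(close_job())"
```

```text
the job is handed in; nothing more can be done
None
```

The job is done and handed in at about 47 s. The timer knob is back at its zero stop, all four jars stand on the tray, and the lid is snapped shut. No verdict was reported.

**Last checks**
- **Knob:** its bar reads within about 0.04 rad of zero, slightly past it, which I put down to measurement error. The limit is 0.08 rad.
- **Jars:** they look upright in both views. In the tray frame their centres are at (35, -44), (-13, -76), (-106, -43) and (-50, 53) mm.
- **Lid:** pressing met resistance, then the force dropped away, then it met a hard stop. In the side view its front corners lie at or just below where they should be for fully shut.
- **Robot:** it ended clear of everything. The tumbler, spice tin and mug look unmoved in the pictures.

**What disagreed**
- **Gripper height:** the reported height was about 31 mm lower than the fingertips in the pictures, so my first grip on the knob closed in the air above it. I corrected for this from then on.
- **Shifted jar:** the second jar I placed moved about 4 cm while I was setting down the third, either from the expected knock or from my arm. It stayed upright and about 9 mm inside the limit, so I left it.

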